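# Pack a sample tube in a latched carrier

## Robot

A 6-joint arm with a two-finger parallel gripper is mounted at the origin on a cart in front of the work surface, level with it; the furniture and walls round the work are solid. World frame = base frame: x ahead of the robot, y to its left, z up, the work surface at z = 0. Lengths are in m, angles in rad, forces in N, time in s.
With the tool pointing down it reaches from about 0.375 to 0.975 m from the base axis. Payload 3.8 kg.
Tool frame: the origin (TCP) lies on the centre line of the jaws, within the pads' length; the fingertips stand 8 mm ahead of it and the grasp point (between the pads) lies 11 mm behind it; z points along the fingers, y is the direction in which the jaws open and shut (so a half turn about z gives the same grasp; the last joint's range is limited). The gripper opens to 85 mm and grips with 20 to 120 N. Pads are 22 mm wide; open, the fingers measure 114 mm over their backs; the gripper's body (76 mm by 85 mm) begins 54 mm behind the grasp point. The pads swing forward as they close: fully open they stand 13 mm farther back than shut.
Start: joints at [1.158, 0.264, 1.604, -0, 1.274, -0.037], TCP at [0.248, 0.628, 0.239] pointing down, gripper open.
Joint ranges: [-2.63, 2.63], [-0.94, 2.18], [0.31, 2.57], [-1.31, 4.45], [0, 2.66], [-2.55, 2.55]. Speed limits (rad/s): [2.57, 2.57, 3.14, 3.14, 3.14, 3.14].

## Interface

Orientations are given as a rotation vector (axis times angle).
In Python, from workcell import * gives the robot as it stands.
- The arm moves only by the tool play_rows, never from a script. Its arguments are lists of equal length, an entry for each row: "slide": the shift along the tool's x, y, z in cm, a list of three; "delta_rot": the turn, a rotation vector about the tool's x, y, z in rad, a list of three. In form: {"slide": [[x, y, z], ...], "delta_rot": [[wx, wy, wz], ...]}. A call has 1 to 12 rows; each row is the pose to reach, as a shift and turn from the pose measured when the call began, along the tool's axes at that moment; what a row does not reach only later rows make up. A row lasts 1/12 s, in which the tool goes at most 41.7 mm and 7.16 degrees, less where a joint would pass 70% of its speed; a pose out of reach is approached as far as the arm can. A call with a gripper value outside its range is refused whole. "hand" is the opening, from 0 (shut) to 1 (fully open), set as the call begins (left out, the last holds). The fingers move at their own pace and stop on an object; "force" is the grip in N (left out, the last holds). Time passes only in rows, so rows that repeat a pose let the fingers close. It gives the time, the measured TCP pose, the force and the opening at its end, in the units of the state.
- read_state(): the state, without advancing time (a new reading comes with each control period).
- read_camera(name): name is "side" or "top" or "wrist"; returns a dict with "image" (480x640x3 uint8, red, green, blue), "depth" (480x640 float32, m along the optical axis (not along the pixel's ray), 0 where there is no reading), "fovy" (degrees; the focal length in pixels is half the picture's height over the tangent of half this angle, whatever the lens; pixels are square), "cx", "cy" (the principal point, pixels), "world_from_camera" (4x4, takes a point from camera to world coordinates); the wrist camera has in their place "hand_eye" (4x4, takes a point from camera to tool coordinates, whose origin is the TCP and whose axes are the flange's). Camera axes: x right, y up, looking along -z (the intrinsics and any distortion apply to the point x, -y, -z); pixel columns grow to the right and rows downward; lengths in m; the calibration is good to about 2 mm. A picture is of the moment at which its call begins: read the wrist's pose just before it.
- finish_job(): hands the job in, once; it reports no verdict.
Trained networks look in a picture, given as the dict that the camera call returned (one of the last four; its "shot" number tells which), for a name from the list of things; names that differ only in an ending like _2 or _b are one class to them, and where a whole thing is asked for, a point or a joint stands for the part that bears it (a point fixed in the world has none). Each returns a list of dicts, best first, with "conf" (0 to 1); they miss things now and then, are a little off and sometimes report something else, mostly with a low value. They report only what shows in the picture. A call takes as long as a camera call. They do not tell look-alikes from the thing itself.
- spot_in(target, picture): "bbox" ([centre column, centre row, width, height] in pixels, round what is visible of it).
- landmark_of(target, picture): "at" ([column, row] in pixels: a listed point, or the origin of a listed thing).
The state is a dict: "time": time; "q": joint angles; "joint_vel": joint speeds; "joint_torque": joint torques, N m; "tool_pos": TCP position; "tcp_rot": TCP orientation; "wrist_force": force on the tool from outside, world axes, zero at the start; "torque": the same for the moment, N m; "width": opening from 0.0 (shut) to 1.0 (fully open).
Only numpy, scipy, OpenCV 4.12 (cv2) and the standard library are available. Lean on these libraries where they do the work, as an engineer would, in place of code of your own. Each camera call takes 0.05 s, during which the arm holds its last target.

## Task

Pack the loose sample tube: press the thumb latch on the front of the grey tube carrier so that its sprung lid pops open, lay the tube lengthwise in the two saddles inside and let go, then swing the lid down and press its front edge until the latch snaps and holds it shut. The carrier is light plastic: feel for the latch and the snap and never push any part of it with more than 20 N. Leave the tape ring and the dropper bottle where they are.

Things in the scene. Friction and masses are not known exactly. Their poses are not given: they have to be found in the camera images.
- carrier: grey plastic tube carrier, screwed down: tray 128 (x) x 92 (y) x 46 mm, walls 4 mm, under a flat lid whose top is 54 mm above the worktop when shut. Origin: centre of the underside, on the worktop. -x is the front with the black thumb latch, +x the back with the lid's hinge, z up. Latch and bracket in the middle of the front
- thumb_pad (a point): nominal centre of the top of the black thumb pad (32 x 30 mm), 108 mm in front of the carrier's origin, 30 mm high; fixed to the tray. The real pad may sit up to 4.5 mm higher or lower: feel for it. It yields on a spring: 3 N to start, lid released after about 7 mm at 4 to 6 N, hard stop at about 10 mm. The hook behind it leans 10 mm forward, to the pad's rear edge: press at its middle
- saddle_mid (a point): middle between the two saddles, 27.5 mm above the worktop, where the tube's axis comes to lie along the carrier's x (axes as the carrier's). Saddles: white, 10 mm thick, at x = -36 and +36 mm; notches 22 mm wide along x, bottom 20 mm above the worktop, flared top edges end at 35 mm. Between the saddles it is empty down to 4 mm, 62 mm long in x, 84 mm wide in y
- carrier_lid (a joint): lid angle, rad: 0 shut, 1.75 fully open (10 degrees past upright), where its spring drives and holds it; unless latched it flies open. The plate is 92 mm wide, reaches 132 mm from the hinge axis; its outer face is 4 mm above the axis when shut. A bracket at the middle of the front edge (28 mm wide, to 142 mm from the axis) carries a steel bar that snaps under the latch
- lid_hinge (a point): point in the middle of the lid's hinge axis, 64 mm behind the carrier's origin and 50 mm above the worktop; the axis is parallel to the carrier's y. Fixed to the tray. Nothing stands within 50 mm behind the open lid
- lid_press (a point): point on the lid's outer face, in the middle of its width, 116 mm from the hinge axis: where to press it shut; moves with the lid. The spring lifts here with 1 to 2 N. Pressed straight down, the force climbs from 5 to about 11 N as the bar forces the hook aside, drops at the snap (about at shut), then rises by 5 N per mm on rubber stops
- carrier_latch (a joint): angle of the latch rocker, rad: 0 at rest (hooking the lid's bar when the lid is shut), 0.29 when the thumb pad is down at its stop; springs back
- tube: the loose sample tube lying on the worktop beside the carrier, left or right of it: 106 mm long, clear glass 13 mm in diameter with a cap about 17 mm square and 22 mm long at one end, 10 to 17 g. Origin near its middle, on its underside; z up as it lies at the start
- tube_mid (a point): middle of the tube's length, on the axis of the glass, 8 mm above its underside
- tube_cap (a point): centre of the tube's cap, 47 mm from the middle: the line from tube_mid to here is the tube's long axis. The cap may point to the front or to the back in the carrier
- tape_ring: bystander: roll of masking tape lying flat, 100 mm across, 25 mm high; origin centre of the underside
- dropper: bystander: upright dropper bottle, 32 mm across, 86 mm high; origin centre of the underside
Not all that is in view belongs to the job. What is meant by the tube is not purple, and is the smaller of those in its own colour.

How it is judged:
By the outcome, as a careful person would: the job done as asked, in the order asked, and still so for the second after the job is handed in, with the robot touching nothing.
It also fails if it takes over 72 s, if anything falls off the work surface, if the arm or the gripper's body presses on something with over 40 N, if the wrist force passes 120 N, or if a joint passes its speed limit or range.

## Working session

There is one attempt and no reset: what is moved stays moved. The work goes in short steps, Python scripts to look and compute and a tool call to move; the robot and the scene stay as the last step left them, time stands still between calls to the robot, and variables do not carry over. Pictures are saved under pics/ and viewed, and the job is handed in when it is done.

Besides the shell and the picture viewer there is one more tool, called after "Call:" in YAML: its name, and indented under it one key for each argument. play_rows: Moves the arm, as the interface text tells. Its arguments: {"type":"object","properties":{"slide":{"type":"array"},"delta_rot":{"type":"array"},"hand":{"type":"number"},"force":{"type":"number"}},"required":["slide","delta_rot"]}

```bash
ls; mkdir -p pics
cat > h.py <<'E'
from workcell import *
import numpy as np, cv2
from scipy.spatial.transform import Rotation as R
def save(p,n): cv2.imwrite('pics/'+n+'.png',cv2.cvtColor(p['image'],cv2.COLOR_RGB2BGR))
def pt(p,u,v,d=None,z=None,T=None):
    f=240/np.tan(np.radians(p['fovy'])/2)
    T=p['world_from_camera'] if T is None else T
    T=np.array(T)
    ray=np.array([(u-p['cx'])/f,-(v-p['cy'])/f,-1.])
    if z is not None:
        r=T[:3,:3]@ray; d=(z-T[2,3])/r[2]
    return (T@np.r_[ray*d,1])[:3]
def dep(p,u,v):
    w=p['depth'][int(v)-1:int(v)+2,int(u)-1:int(u)+2]; w=w[w>0]
    return float(np.median(w)) if len(w) else 0
E
python3 - <<'E'
from h import *
s=read_state(); print({k:np.round(v,3) for k,v in s.items()})
for n in ['top','side']:
    p=read_camera(n); save(p,n+'0'); print(n,{k:v for k,v in p.items() if k not in('image','depth')})
    for t in ['carrier','thumb_pad','saddle_mid','lid_hinge','lid_press','tube','tube_mid','tube_cap','tape_ring','dropper']:
        l=landmark_of(t,p); b=spot_in(t,p)
        print(t,[(np.round(x['at']),round(x['conf'],2)) for x in l[:5]],[(np.round(x['bbox']),round(x['conf'],2)) for x in b[:5]])
E
```

```text
pics
{'time': np.float64(0.0), 'q': array([ 1.158,  0.265,  1.605, -0.   ,  1.274, -0.037]), 'joint_vel': array([ 0.   ,  0.   ,  0.001, -0.   ,  0.   ,  0.   ]), 'joint_torque': array([-0.0000e+00, -5.1511e+01, -3.6732e+01, -0.0000e+00,  1.3000e-02,
       -0.0000e+00]), 'tool_pos': array([0.247, 0.627, 0.238]), 'tcp_rot': array([-5.870e-01, -3.086e+00,  3.000e-03]), 'wrist_force': array([-0.406, -0.675, -0.206]), 'torque': array([ 0.101, -0.013,  0.004]), 'width': np.float64(1.002)}
top {'fovy': 48.19485919712592, 'cx': 313.6981861227749, 'cy': 234.2809505129148, 'world_from_camera': array([[-0.01927069,  0.9978268 , -0.06301044,  0.44985018],
       [-0.99956863, -0.02062467, -0.02090882, -0.04027104],
       [-0.02216295,  0.06258033,  0.99779382,  1.12376547],
       [ 0.        ,  0.        ,  0.        ,  1.        ]]), 'shot': 1}
carrier [(array([323., 218.]), 0.57)] [(array([321., 226.,  60.,  98.]), 0.89)]
thumb_pad [(array([306., 262.]), 0.88)] [(array([323., 228.,  61.,  98.]), 0.79)]
saddle_mid [(array([324., 218.]), 0.59)] [(array([323., 227.,  61.,  97.]), 0.69)]
lid_h
[... 2061 characters left out ...]
 242.]), 0.74)] [(array([422., 242.,  51.,  18.]), 0.82), (array([299., 248.,  91.,  71.]), 0.72), (array([223., 350.,  52.,  45.]), 0.7), (array([302., 361.,  74.,  64.]), 0.63)]
tube_mid [(array([220., 351.]), 0.9), (array([300., 359.]), 0.72), (array([421., 243.]), 0.59)] [(array([223., 348.,  48.,  47.]), 0.84)]
tube_cap [(array([243., 331.]), 0.86), (array([274., 338.]), 0.77), (array([444., 241.]), 0.65)] [(array([222., 350.,  48.,  44.]), 0.84), (array([424., 242.,  54.,  12.]), 0.78), (array([302., 357.,  73.,  64.]), 0.77)]
tape_ring [(array([361., 208.]), 0.87)] [(array([361., 205.,  41.,  36.]), 0.57)]
dropper [(array([307., 197.]), 0.63)] [(array([307., 183.,  17.,  32.]), 0.83)]
```

Run:
```python
import cv2
for n,r in [('top0',(140,140,330,240)),('side0',(170,140,320,260))]:
    a=cv2.imread(f'pics/{n}.png'); x,y,w,h=r
    cv2.imwrite(f'pics/{n}_c.png',cv2.resize(a[y:y+h,x:x+w],None,fx=2.3,fy=2.3,interpolation=cv2.INTER_CUBIC))
```

```text
(no output)
```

View pics/top0_c.png

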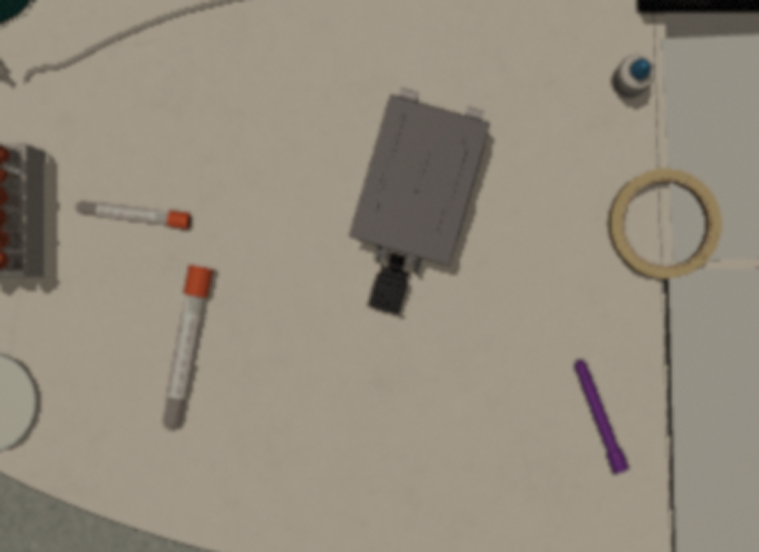

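View pics/side0_c.png

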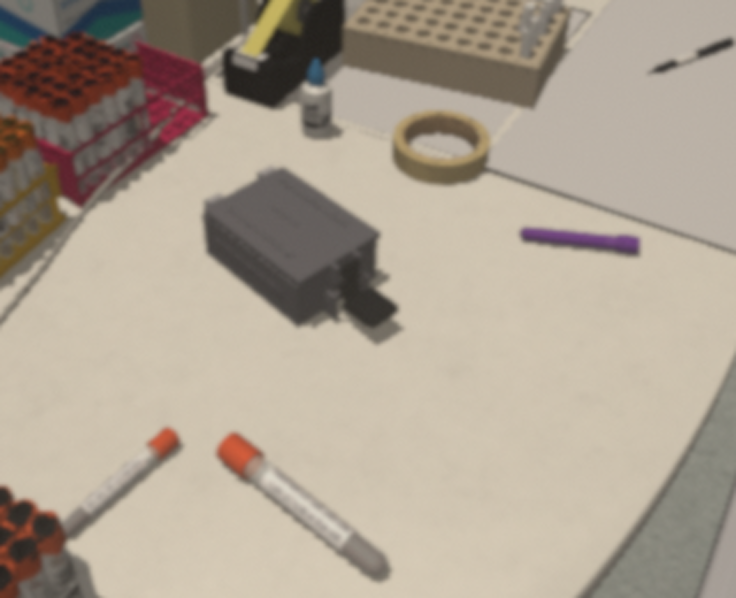

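View pics/top0.png

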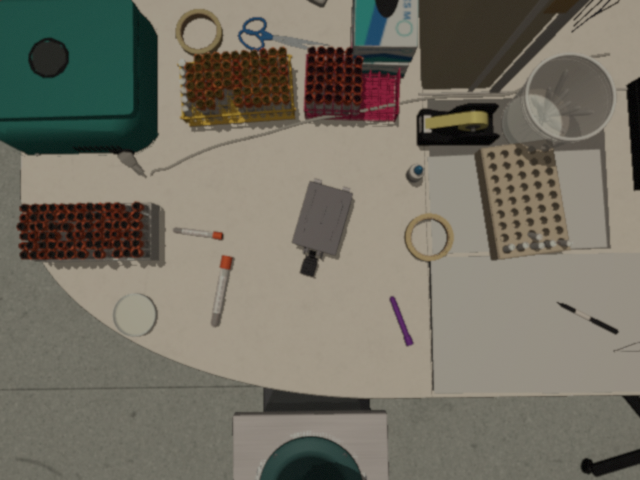

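Run:
```python
from h import *
p=read_camera('top'); q=read_camera('side')
# top
for nm,uv,z in [('thumb',(306,262),.03),('hinge',(331,188),.05),('press',(318,243),.054),('saddle(on lid)',(324,218),.0275),('tubemid',(196,232),.008),('cap',(217,234.5),.0085),('capnet',(217,234),.0085),('dropper',(413,177),0),('ring',(426,238),0),('purple',(400,321),.008),('big',(222,291),.01)]:
    print('top',nm,np.round(pt(p,*uv,z=z),4), 'depth z',np.round(pt(p,*uv,d=dep(p,*uv)),4))
for nm,uv,z in [('thumb',(327,272),.03),('hinge',(276,222),.05),('press',(308,247),.054),('tubemid',(220,351),.008),('cap',(243,331),.0085)]:
    print('side',nm,np.round(pt(q,*uv,z=z),4), 'depth z',np.round(pt(q,*uv,d=dep(q,*uv)),4))
# lid plane from depth top: points with z 0.045..0.06
def cloud(p):
    f=240/np.tan(np.radians(p['fovy'])/2); v,u=np.mgrid[:480,:640]; d=p['depth']
    T=np.array(p['world_from_camera'])
    c=np.stack([(u-p['cx'])/f*d,-(v-p['cy'])/f*d,-d],-1)
    return c@T[:3,:3].T+T[:3,3]
for nm,P,pp in (('top',cloud(p),p),('side',cloud(q),q)):
    m=(pp['depth']>0)&(abs(P[...,0]-.48)<.15)&(abs(P[...,1]+.05)<.13)
    lid=m&(P[...,2]>.046)&(P[...,2]<.062)
    print(nm,lid.sum(),P[lid][:,2].mean(), 'table', np.median(P[m&(P[...,2]<.02)][:,2]))
    r=cv2.minAreaRect((P[lid][:,:2]*1000).astype(np.float32)); print(r)
```

```text
top thumb [ 0.4627 -0.0006  0.03  ] depth z [ 0.4627 -0.0005  0.0282]
top hinge [ 0.6104 -0.0544  0.05  ] depth z [ 0.6098 -0.0544  0.0535]
top press [ 0.4998 -0.0261  0.054 ] depth z [ 0.4999 -0.0261  0.0528]
top saddle(on lid) [ 0.5521 -0.0391  0.0275] depth z [ 0.5496 -0.0391  0.0541]
top tubemid [0.5302 0.2296 0.008 ] depth z [0.5299 0.2286 0.0122]
top cap [0.524  0.1853 0.0085] depth z [0.5236 0.1841 0.0147]
top capnet [0.525  0.1853 0.0085] depth z [0.5246 0.1841 0.0147]
top dropper [ 0.6372 -0.228   0.    ] depth z [ 0.6283 -0.2191  0.0534]
top ring [ 0.5082 -0.2511  0.    ] depth z [ 5.082e-01 -2.511e-01 -1.000e-04]
top purple [ 0.3381 -0.1909  0.008 ] depth z [ 0.3386 -0.1902  0.0132]
top big [0.4063 0.1756 0.01  ] depth z [0.4066 0.174  0.0183]
side thumb [0.457 0.004 0.03 ] depth z [0.4578 0.0025 0.0284]
side hinge [ 0.6106 -0.0531  0.05  ] depth z [ 0.6078 -0.0494  0.0536]
side press [ 0.5103 -0.0155  0.054 ] depth z [ 0.5103 -0.0156  0.054 ]
side tubemid [0.5278 0.2322 0.008 ] depth z [0.5252 0.2343 0.0124]
side cap [0.5203 0.1813 0.0085] depth z [0.5169 0.1847 0.0144]
top 3081 0.053746331435855395 table -0.000545135319373502
((547.2232055664062, -33.69544219970703), (92.04857635498047, 153.06777954101562), 72.66287231445312)
side 2176 0.053985806137729346 table 1.7561051750769607e-05
((547.2083740234375, -31.880775451660156), (93.06234741210938, 155.73526000976562), 72.88438415527344)
```

```bash
cat >> h.py <<'E'
YAW=np.radians(-17.25)
O=np.array([0.5486,-0.0335,0])
def w(c):  # carrier->world
    return O+R.from_euler('z',YAW).apply(c)
def down(yx,tilt=0):
    """tool z down, tool x at world yaw yx; tilt about world-horizontal tool y"""
    x=np.array([np.cos(yx),np.sin(yx),0]); z=np.array([0,0,-1.]); y=np.cross(z,x)
    return R.from_matrix(np.c_[x,y,z])*R.from_euler('y',tilt)
def go(pos,Rt):
    s=read_state(); R0=R.from_rotvec(s['tcp_rot'])
    d=R0.inv().apply(np.array(pos)-s['tool_pos'])*100
    r=(R0.inv()*Rt).as_rotvec()
    print('t',round(float(s['time']),2),'pos',np.round(s['tool_pos'],4),'F',np.round(s['wrist_force'],2),'w',np.round(s['width'],3))
    print('slide',np.round(d,2),'rot',np.round(r,3))
E
python3 - <<'E'
from h import *
s=read_state();M=R.from_rotvec(s['tcp_rot']).as_matrix();print(M.round(2))
print(w([-108,0,30]) if 0 else w([-.108,0,.03]))
go(np.r_[w([-.108,0,0])[:2],.2],down(YAW+np.pi)); go(np.r_[w([-.108,0,0])[:2],.2],down(YAW))
p=read_camera('wrist');print(p['hand_eye'],p['fovy'])
E
```

```text
[[-0.93  0.37  0.  ]
 [ 0.37  0.93  0.  ]
 [ 0.    0.   -1.  ]]
[ 0.44545785 -0.00147351  0.03      ]
t 2.2 pos [0.2477 0.6279 0.2393] F [-0.09 -0.57 -0.19] w 1.0
slide [-41.49 -51.29   3.93] rot [ 0.    -0.    -0.075]
t 2.2 pos [0.2477 0.6279 0.2393] F [-0.09 -0.57 -0.19] w 1.0
slide [-41.49 -51.29   3.93] rot [-0.    -0.     3.067]
[[ 2.13041083e-04  9.60052146e-01  2.79821071e-01  6.95186125e-02]
 [ 9.99999974e-01 -1.82244423e-04 -1.36075983e-04  7.32848631e-05]
 [-7.96442102e-05  2.79821092e-01 -9.60052160e-01 -1.34810652e-01]
 [ 0.00000000e+00  0.00000000e+00  0.00000000e+00  1.00000000e+00]] 64.47116916199403
```

Call:
play_rows:
  slide:
    - [-41.5,-51.3,2]
    - [-41.5,-51.3,2]
    - [-41.5,-51.3,2]
    - [-41.5,-51.3,2]
    - [-41.5,-51.3,2]
    - [-41.5,-51.3,2]
    - [-41.5,-51.3,2]
    - [-41.5,-51.3,2]
    - [-41.5,-51.3,2]
    - [-41.5,-51.3,2]
    - [-41.5,-51.3,2]
    - [-41.5,-51.3,2]
  delta_rot:
    - [0,0,-0.075]
    - [0,0,-0.075]
    - [0,0,-0.075]
    - [0,0,-0.075]
    - [0,0,-0.075]
    - [0,0,-0.075]
    - [0,0,-0.075]
    - [0,0,-0.075]
    - [0,0,-0.075]
    - [0,0,-0.075]
    - [0,0,-0.075]
    - [0,0,-0.075]
  hand: 0

```text
time: 3.25
tool_pos: [0.3977, 0.1493, 0.2246]
tcp_rot: [0.47, 3.105, 0.001]
wrist_force: [1.7, -0.4, -0.6]
width: 0.003
```

Run:
```python
from h import *
go(np.r_[w([-.108,0,0])[:2],.2],down(YAW+np.pi))
```

```text
t 3.25 pos [0.3977 0.1493 0.2246] F [ 1.7  -0.41 -0.64] w 0.003
slide [ -9.02 -12.99   2.46] rot [0.001 0.001 0.001]
```

Call:
play_rows:
  slide:
    - [-9,-13,2.5]
    - [-9,-13,2.5]
    - [-9,-13,2.5]
    - [-9,-13,2.5]
    - [-9,-13,2.5]
    - [-9,-13,2.5]
  delta_rot:
    - [0,0,0]
    - [0,0,0]
    - [0,0,0]
    - [0,0,0]
    - [0,0,0]
    - [0,0,0]

```text
time: 3.75
tool_pos: [0.4453, -0.0032, 0.1993]
tcp_rot: [0.477, 3.105, 0.001]
wrist_force: [0.6, -1.1, 0.4]
width: 0.001
```

```bash
cat >> h.py <<'E'
def wrist():
    s=read_state(); p=read_camera('wrist')
    T=np.eye(4);T[:3,:3]=R.from_rotvec(s['tcp_rot']).as_matrix();T[:3,3]=s['tool_pos']
    p=dict(p); return p,T@np.array(p['hand_eye'])
def cloud(p,T):
    f=240/np.tan(np.radians(p['fovy'])/2); v,u=np.mgrid[:480,:640]; d=p['depth']
    c=np.stack([(u-p['cx'])/f*d,-(v-p['cy'])/f*d,-d],-1)
    return c@T[:3,:3].T+T[:3,3]
E
python3 - <<'E'
from h import *
go(np.r_[w([-.108,0,0])[:2],.2],down(YAW+np.pi))
p,T=wrist(); save(p,'w1')
for t,z in [('thumb_pad',.03),('lid_press',.054),('lid_hinge',.05)]:
    for l in landmark_of(t,p)[:2]:
        print(t,np.round(l['at']),l['conf'],pt(p,*l['at'],z=z,T=T).round(4),pt(p,*l['at'],d=dep(p,*l['at']),T=T).round(4))
P=cloud(p,T); np.save('w1P.npy',P)
ok=p['depth']>0
lid=ok&(P[...,2]>.047)&(P[...,2]<.062)
# carrier frame
C=R.from_euler('z',-YAW).apply((P-O).reshape(-1,3)).reshape(P.shape)
r=cv2.minAreaRect((P[lid][:,:2]*1000).astype(np.float32)); print(r,lid.sum())
pad=ok&(P[...,2]>.02)&(P[...,2]<.042)&(C[...,0]<-.085)&(C[...,0]>-.14)&(abs(C[...,1])<.04)
print(pad.sum(),C[pad].min(0),C[pad].max(0),np.median(C[pad],0)); 
for a in range(-130,-60,5):
    m=ok&(abs(C[...,0]-a/1000)<.0025)&(abs(C[...,1])<.01); print(a,np.round(np.percentile(C[m][:,2],[10,50,90]),4) if m.sum() else 0)
E
```

```text
t 3.75 pos [ 0.4453 -0.0032  0.1993] F [ 0.59 -1.14  0.42] w 0.001
slide [ 0.03  0.17 -0.07] rot [ 0.001  0.    -0.004]
lid_press [317. 300.] 0.78 [ 0.5063 -0.0188  0.054 ] [0.4366 0.0011 0.2073]
lid_hinge [314. 411.] 0.56 [ 0.6108 -0.0532  0.05  ] [ 0.6072 -0.0522  0.0543]
((543.615234375, -32.79734802246094), (92.14518737792969, 144.7583770751953), 72.51996612548828) 4081
1358 [-0.11672792 -0.0155341   0.02091229] [-0.08520462  0.01403455  0.03028072] [-0.10174262 -0.00108943  0.02783377]
-130 [-0.0007  0.0003  0.0012]
-125 [0.2603 0.274  0.2865]
-120 [0.2317 0.249  0.2794]
-115 [0.2017 0.2533 0.2783]
-110 [0.0278 0.2294 0.2562]
-105 [0.0279 0.2296 0.2404]
-100 [0.0279 0.2387 0.2433]
-95 [0.0274 0.029  0.2392]
-90 [0.027  0.0282 0.0292]
-85 [0.0266 0.0276 0.0287]
-80 [0.0183 0.0191 0.02  ]
-75 [0.0235 0.0456 0.0557]
-70 [0.0005 0.0463 0.0547]
-65 [-0.0001  0.0449  0.0533]
```

View pics/w1.png

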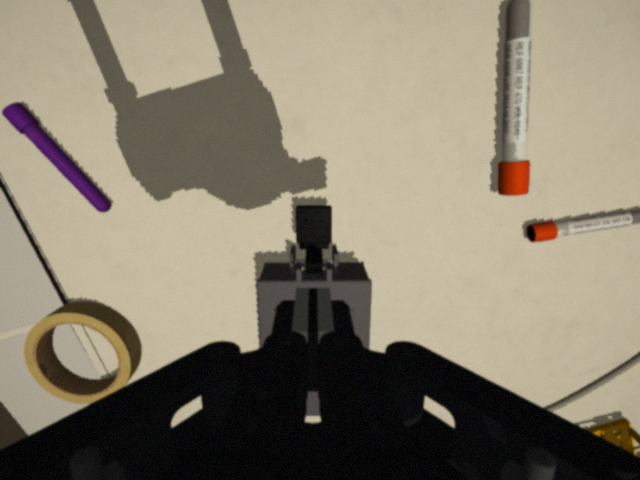

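Run:
```python
from h import *
P=np.load('w1P.npy')
C=R.from_euler('z',-YAW).apply((P-O).reshape(-1,3)).reshape(P.shape).reshape(-1,3)
for a in range(-130,-40,3):
    m=(abs(C[:,0]-a/1000)<.0015)&(abs(C[:,1])<.06)&(C[:,2]<.07)
    o=[]
    for lo,hi in((.015,.035),(.036,.047),(.048,.06)):
        k=C[m&(C[:,2]>lo)&(C[:,2]<hi)]
        o.append((len(k),np.round([k[:,1].min()*1e3,k[:,1].max()*1e3,np.median(k[:,2])*1e3],1).tolist()) if len(k) else 0)
    print(a,o)
```

```text
-130 [0, 0, 0]
-127 [0, 0, 0]
-124 [0, 0, 0]
-121 [0, 0, 0]
-118 [(7, [-12.7, 10.5, 24.0]), 0, 0]
-115 [(171, [-15.2, 13.7, 27.0]), 0, 0]
-112 [(138, [-15.1, 13.7, 28.0]), 0, 0]
-109 [(115, [-15.2, 13.8, 27.8]), 0, 0]
-106 [(140, [-15.2, 13.8, 27.9]), 0, 0]
-103 [(117, [-15.3, 13.8, 28.2]), 0, 0]
-100 [(130, [-15.3, 13.8, 27.8]), 0, 0]
-97 [(117, [-15.4, 13.9, 28.1]), 0, 0]
-94 [(135, [-15.4, 13.9, 27.8]), 0, 0]
-91 [(123, [-15.4, 14.0, 28.2]), 0, 0]
-88 [(121, [-15.5, 14.0, 27.9]), 0, 0]
-85 [(47, [-15.5, 14.0, 27.2]), 0, 0]
-82 [(73, [-13.3, 11.8, 19.3]), 0, 0]
-79 [(102, [-13.4, 11.8, 19.0]), (1, [-3.7, -3.7, 38.0]), 0]
-76 [(167, [-21.1, 19.8, 25.9]), (76, [-7.7, 6.2, 41.8]), (108, [-7.6, 5.9, 54.4])]
-73 [(38, [-20.7, 19.0, 30.1]), (36, [-14.4, 12.7, 42.0]), (95, [-14.7, 13.0, 55.0])]
-70 [(53, [-20.8, 19.2, 29.1]), (16, [-14.5, 9.3, 41.7]), (64, [-14.6, 12.8, 53.8])]
-67 [(87, [-20.8, 19.1, 24.7]), (20, [-10.3, 9.3, 42.2]), (58, [-14.7, 12.9, 54.5])]
-64 [(36, [-20.9, 19.2, 29.7]), (21, [-7.0, 9.2, 45.4]), (75, [-41.6, 42.0, 54.5])]
-61 [(36, [-20.9, 19.2, 29.8]), 0, (527, [-46.6, 44.9, 54.3])]
-58 [(588, [-46.1, 44.8, 27.1]), (240, [-46.3, 44.5, 38.7]), (397, [-45.9, 44.8, 54.9])]
-55 [0, 0, (295, [-45.7, 44.9, 54.7])]
-52 [0, 0, (288, [-46.1, 45.2, 54.9])]
-49 [0, 0, (260, [-46.4, 45.2, 54.7])]
-46 [0, 0, (231, [-46.7, 44.5, 54.8])]
-43 [0, 0, (165, [-46.7, 44.5, 54.7])]
```

```bash
sed -i 's/^YAW=.*/YAW=np.radians(-17.4)/; s/^O=.*/O=np.array([.5537,-.0358,0])/' h.py
python3 - <<'E'
from h import *
go(np.r_[w([-.110,0,0])[:2],.042],down(YAW+np.pi))
E
```

```text
t 3.95 pos [ 4.451e-01 -3.000e-04  1.998e-01] F [-0.58 -0.07  0.37] w 0.003
slide [-0.4  -0.16 15.78] rot [0.001 0.001 0.005]
```

Call:
play_rows:
  slide:
    - [-0.4,-0.15,4]
    - [-0.4,-0.15,8]
    - [-0.4,-0.15,11]
    - [-0.4,-0.15,13.5]
    - [-0.4,-0.15,15]
    - [-0.4,-0.15,15.8]
    - [-0.4,-0.15,15.8]
    - [-0.4,-0.15,15.8]
  delta_rot:
    - [0,0,0.005]
    - [0,0,0.005]
    - [0,0,0.005]
    - [0,0,0.005]
    - [0,0,0.005]
    - [0,0,0.005]
    - [0,0,0.005]
    - [0,0,0.005]

```text
time: 4.62
tool_pos: [0.4491, -0.0019, 0.0423]
tcp_rot: [0.472, 3.104, 0.002]
wrist_force: [1.4, 0.9, -0.2]
width: -0.003
```

Run:
```python
from h import *
go(np.r_[w([-.110,0,0])[:2],.034],down(YAW+np.pi))
p,T=wrist(); save(p,'w2')
```

```text
t 4.62 pos [ 0.4491 -0.0019  0.0423] F [ 1.44  0.91 -0.23] w -0.003
slide [ 0.01 -0.11  0.83] rot [0.001 0.002 0.002]
```

View pics/w2.png

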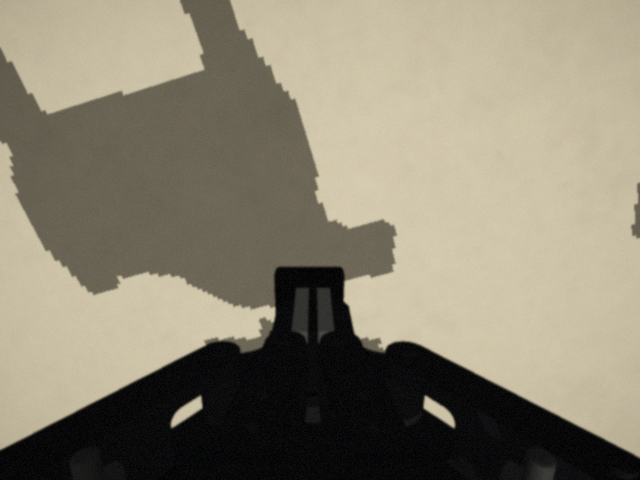

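Call:
play_rows:
  slide:
    - [0,-0.1,0.2]
    - [0,-0.1,0.4]
    - [0,-0.1,0.6]
    - [0,-0.1,0.6]
  delta_rot:
    - [0,0,0]
    - [0,0,0]
    - [0,0,0]
    - [0,0,0]

```text
time: 5.0
tool_pos: [0.4498, -0.0032, 0.0373]
tcp_rot: [0.472, 3.101, 0.002]
wrist_force: [-0.4, 0.6, -0.3]
width: 0.002
```

Call:
play_rows:
  slide:
    - [0,0,0.1]
    - [0,0,0.2]
    - [0,0,0.2]
  delta_rot:
    - [0,0,0]
    - [0,0,0]
    - [0,0,0]

```text
time: 5.25
tool_pos: [0.45, -0.0033, 0.0354]
tcp_rot: [0.473, 3.101, 0.002]
wrist_force: [-0.4, -0.3, 2.2]
width: 0.002
```

Call:
play_rows:
  slide:
    - [0,0,0.1]
    - [0,0,0.2]
    - [0,0,0.2]
  delta_rot:
    - [0,0,0]
    - [0,0,0]
    - [0,0,0]

```text
time: 5.5
tool_pos: [0.4498, -0.0032, 0.0333]
tcp_rot: [0.473, 3.102, 0.002]
wrist_force: [-1.1, 0.9, 3.8]
width: -0.001
```

Call:
play_rows:
  slide:
    - [0,0,0.1]
    - [0,0,0.2]
    - [0,0,0.3]
    - [0,0,0.3]
  delta_rot:
    - [0,0,0]
    - [0,0,0]
    - [0,0,0]
    - [0,0,0]

```text
time: 5.83
tool_pos: [0.4496, -0.0032, 0.03]
tcp_rot: [0.473, 3.102, 0.002]
wrist_force: [-1.9, 0.7, 3.2]
width: 0.002
```

Call:
play_rows:
  slide:
    - [0,0,0.1]
    - [0,0,0.15]
    - [0,0,0.15]
  delta_rot:
    - [0,0,0]
    - [0,0,0]
    - [0,0,0]

```text
time: 6.08
tool_pos: [0.4496, -0.0031, 0.0285]
tcp_rot: [0.473, 3.102, 0.002]
wrist_force: [-3.1, 0.7, 5.8]
width: 0.002
```

Run:
```python
from h import *
go(np.r_[w([-.110,0,0])[:2],.034],down(YAW+np.pi))
p=read_camera('side'); save(p,'s2')
a=cv2.imread('pics/s2.png')[140:400,170:490]; cv2.imwrite('pics/s2c.png',cv2.resize(a,None,fx=2.3,fy=2.3))
```

```text
t 6.08 pos [ 0.4496 -0.0031  0.0285] F [-3.09  0.67  5.78] w 0.002
slide [ 0.09 -0.   -0.55] rot [0.002 0.003 0.001]
```

View pics/s2c.png

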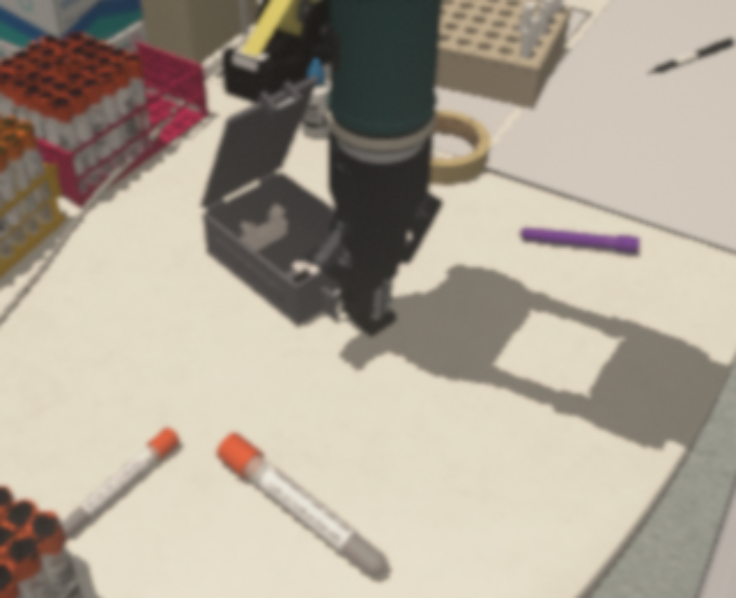

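Call:
play_rows:
  slide:
    - [0,0,-2]
    - [0.5,0,-5]
    - [1.5,0,-9]
    - [3,0,-13]
    - [4,0,-17]
    - [5,0,-20]
    - [5,0,-20]
    - [5,0,-20]
  delta_rot:
    - [0,0,0]
    - [0,0,0]
    - [0,0,0]
    - [0,0,0]
    - [0,0,0]
    - [0,0,0]
    - [0,0,0]
    - [0,0,0]
  hand: 0.4

```text
time: 6.8
tool_pos: [0.4029, 0.0115, 0.2308]
tcp_rot: [0.472, 3.096, 0.003]
wrist_force: [-0.6, 0.6, 0.0]
width: 0.4
```

Run:
```python
from h import *
p,T=wrist(); save(p,'w3')
np.save('w3P.npy',cloud(p,T)); np.savez('w3.npz',d=p['depth'],T=T)
for t,z in [('saddle_mid',.0275),('tube_mid',.008),('tube_cap',.0085)]:
    for l in landmark_of(t,p)[:3]:
        print(t,np.round(l['at']),round(l['conf'],2),pt(p,*l['at'],z=z,T=T).round(4),pt(p,*l['at'],d=dep(p,*l['at']),T=T).round(4))
print(w([0,0,.0275]))
```

```text
saddle_mid [312. 358.] 0.85 [ 0.5537 -0.0357  0.0275] [ 0.5689 -0.0404  0.0041]
tube_mid [ 88. 204.] 0.91 [ 0.3413 -0.1919  0.008 ] [ 0.3412 -0.1885  0.0135]
tube_mid [487. 155.] 0.62 [0.4089 0.1782 0.008 ] [0.4069 0.1742 0.0178]
tube_mid [312. 260.] 0.56 [ 0.4588 -0.006   0.008 ] [ 0.4519 -0.0038  0.0279]
tube_cap [488. 220.] 0.69 [0.4702 0.1683 0.0085] [0.4648 0.1628 0.0229]
tube_cap [509. 263.] 0.6 [0.52   0.181  0.0085] [0.5164 0.1781 0.0155]
tube_cap [ 50. 165.] 0.6 [ 0.2975 -0.2085  0.0085] [ 0.2983 -0.2032  0.0163]
[ 0.5537 -0.0358  0.0275]
```

View pics/w3.png

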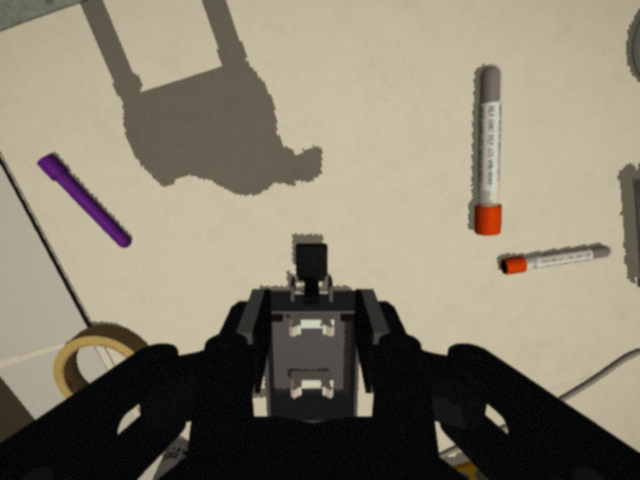

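Run:
```python
from h import *
z=np.load('w3.npz'); P=np.load('w3P.npy'); T=z['T']
box=P[235:285,495:620].reshape(-1,3); m=box[:,2]>.006
k=box[m]; print(m.sum(), k.mean(0).round(4), np.percentile(k[:,2],[50,90,99]).round(4))
r=cv2.minAreaRect((k[:,:2]*1000).astype(np.float32)); print(r)
print(cv2.boxPoints(r).round(1))
# target mean of tube axis
a,b=pt(dict(fovy=64.47116916199403,cx=320,cy=240),514,264,z=.0085,T=T),pt(dict(fovy=64.47116916199403,cx=320,cy=240),606,251,z=.0085,T=T); print(a,b)
from workcell import *
p=read_camera('top'); P=cloud(p,np.array(p['world_from_camera']))
box=P[215:250,165:230].reshape(-1,3); m=(box[:,2]>.006); k=box[m];r=cv2.minAreaRect((k[:,:2]*1000).astype(np.float32)); print(r)
print(cv2.boxPoints(r).round(1)); save(p,'t3')
```

```text
1500 [0.524  0.2206 0.0175] [0.0132 0.0161 0.3649]
((459.18731689453125, 137.44186401367188), (319.4605712890625, 62.43305206298828), 51.38202667236328)
[[335.1  32.1]
 [383.9  -6.8]
 [583.3 242.8]
 [534.5 281.7]]
[0.52011348 0.17885379 0.0085    ] [0.53368814 0.26805827 0.0085    ]
((501.99322509765625, 117.81034088134766), (332.0968322753906, 23.36985206604004), 75.77021789550781)
[[449.9 -40.3]
 [472.5 -46. ]
 [554.1 275.9]
 [531.5 281.6]]
```

Run:
```python
from h import *
s=read_state();print(s['q'].round(3))
p=read_camera('top'); P=cloud(p,np.array(p['world_from_camera']))
print(P[200:262:10,120:185:5,2].round(3)); print(P[230,120:185:5,1].round(3))
m=np.zeros((480,640),bool); m[215:250,165:230]=1
m&=(P[...,2]>.005)&(P[...,2]<.03); k=P[m]; r=cv2.minAreaRect((k[:,:2]*1000).astype(np.float32)); print(r)
go([.5285,.228,.16],down(np.radians(261.3)))
```

```text
[-3.400e-02 -2.720e-01  2.162e+00  1.000e-03  1.252e+00 -1.303e+00]
[[-1.000e-03  1.000e-03  1.000e-03 -1.000e-03 -3.000e-03 -0.000e+00
  -3.000e-03  1.000e-03  1.000e-03  2.000e-03 -2.000e-03  1.000e-03
  -0.000e+00]
 [ 1.050e-01  8.200e-02  6.000e-02  1.120e-01  1.020e-01  7.500e-02
   6.200e-02  2.900e-02  0.000e+00 -1.000e-03  0.000e+00  1.124e+00
   1.000e-03]
 [ 1.000e-01  1.250e-01  9.600e-02  1.140e-01  9.100e-02  7.300e-02
   6.200e-02  3.500e-02  2.000e-03 -2.000e-03  1.000e-03 -0.000e+00
  -1.000e-03]
 [ 9.600e-02  1.130e-01  8.000e-02  1.080e-01  4.800e-02  6.200e-02
   6.100e-02  3.100e-02 -2.000e-03 -2.000e-03 -2.000e-03  8.000e-03
   1.000e-02]
 [ 1.110e-01  1.090e-01  9.700e-02  1.110e-01  1.040e-01  7.000e-03
   6.400e-02  3.000e-02 -3.000e-03 -1.000e-03  0.000e+00  3.000e-03
   2.000e-03]
 [ 1.110e-01  1.110e-01  1.070e-01  1.120e-01  1.080e-01  7.400e-02
   6.300e-02  3.000e-02 -0.000e+00 -2.000e-03 -4.000e-03 -1.000e-03
   2.000e-03]
 [ 5.900e-02  5.800e-02  3.300e-02  2.700e-02  2.900e-02  3.300e-02
   5.500e-02  1.900e-02  2.000e-03 -1.000e-03 -3.000e-03  0.000e+00
   0.000e+00]]
[0.356 0.34  0.342 0.323 0.334 0.319 0.309 0.309 0.309 0.298 0.287 0.274
 0.263]
((525.4097290039062, 230.16319274902344), (126.4097671508789, 66.46733856201172), 83.67613983154297)
t 7.1 pos [0.4003 0.0115 0.2264] F [ 0.5   0.37 -1.  ] w 0.4
slide [-5.79 24.48  6.66] rot [ 1.000e-03  1.000e-03 -1.722e+00]
```

Run:
```python
from h import *
go([.5275,.22,.16],down(np.radians(81.3)))
```

```text
t 7.1 pos [0.4003 0.0115 0.2264] F [ 0.5   0.37 -1.  ] w 0.4
slide [-5.93 23.69  6.66] rot [ 1.00e-03 -1.00e-03  1.42e+00]
```

Call:
play_rows:
  slide:
    - [-6,23.7,4]
    - [-6,23.7,4]
    - [-6,23.7,4]
    - [-6,23.7,6.6]
    - [-6,23.7,6.6]
    - [-6,23.7,6.6]
    - [-6,23.7,6.6]
    - [-6,23.7,6.6]
    - [-6,23.7,6.6]
    - [-6,23.7,6.6]
    - [-6,23.7,6.6]
    - [-6,23.7,6.6]
  delta_rot:
    - [0,0,1.42]
    - [0,0,1.42]
    - [0,0,1.42]
    - [0,0,1.42]
    - [0,0,1.42]
    - [0,0,1.42]
    - [0,0,1.42]
    - [0,0,1.42]
    - [0,0,1.42]
    - [0,0,1.42]
    - [0,0,1.42]
    - [0,0,1.42]

```text
time: 8.1
tool_pos: [0.5276, 0.2197, 0.1586]
tcp_rot: [-2.388, -2.038, 0.004]
wrist_force: [1.2, -0.8, -0.4]
width: 0.397
```

Run:
```python
from h import *
go([.5275,.22,.16],down(np.radians(81.3)))
p,T=wrist(); save(p,'w4'); P=cloud(p,T)
for t,z in [('tube_mid',.008),('tube_cap',.0085)]:
    for l in landmark_of(t,p)[:3]:
        print(t,np.round(l['at']),round(l['conf'],2),pt(p,*l['at'],z=z,T=T).round(4),pt(p,*l['at'],d=dep(p,*l['at']),T=T).round(4))
m=(P[...,2]>.005)&(P[...,2]<.022)&(abs(P[...,0]-.528)<.045)&(P[...,1]>.15)&(P[...,1]<.292); k=P[m]; r=cv2.minAreaRect((k[:,:2]*1000).astype(np.float32)); print(r,len(k))
```

```text
t 8.1 pos [0.5276 0.2197 0.1586] F [ 1.17 -0.78 -0.41] w 0.397
slide [ 0.03 -0.01 -0.14] rot [-0.003  0.001 -0.006]
tube_mid [313. 215.] 0.91 [0.5305 0.2264 0.008 ] [0.5308 0.2278 0.0143]
tube_mid [313. 272.] 0.65 [0.5231 0.1804 0.008 ] [0.5236 0.1838 0.0168]
tube_mid [171. 295.] 0.63 [0.4056 0.179  0.008 ] [0.4107 0.1831 0.0188]
tube_cap [311. 272.] 0.64 [0.5213 0.1807 0.0085] [0.5218 0.1837 0.0166]
tube_cap [254. 295.] 0.6 [0.4721 0.1682 0.0085] [0.509  0.2336 0.1623]
((529.4227294921875, 227.84112548828125), (106.34056854248047, 15.94165325164795), 81.25032806396484) 2477
```

View pics/w4.png

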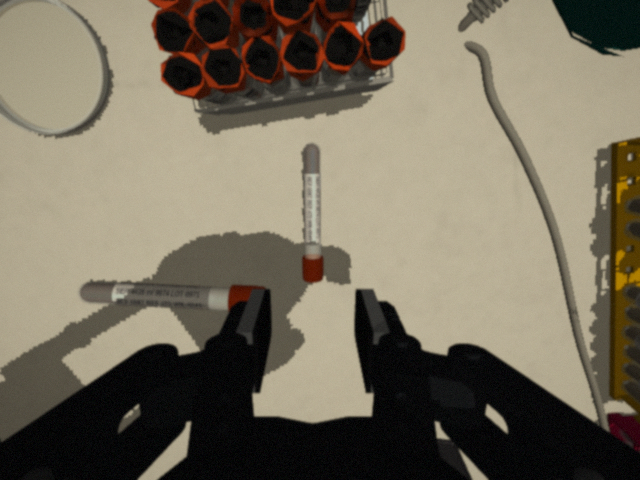

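Call:
play_rows:
  slide:
    - [0,0.05,4]
    - [0,0.05,8]
    - [0,0.05,11]
    - [0,0.05,13]
    - [0,0.05,14]
    - [0,0.05,14.6]
    - [0,0.05,14.6]
    - [0,0.05,14.6]
  delta_rot:
    - [0,0,0]
    - [0,0,0]
    - [0,0,0]
    - [0,0,0]
    - [0,0,0]
    - [0,0,0]
    - [0,0,0]
    - [0,0,0]

```text
time: 8.92
tool_pos: [0.5289, 0.2199, 0.0141]
tcp_rot: [-2.38, -2.049, 0.0]
wrist_force: [-0.2, 1.0, 0.8]
width: 0.401
```

Call:
play_rows:
  slide:
    - [0,0,0]
    - [0,0,0]
    - [0,0,0]
    - [0,0,0]
    - [0,0,0]
    - [0,0,0]
  delta_rot:
    - [0,0,0]
    - [0,0,0]
    - [0,0,0]
    - [0,0,0]
    - [0,0,0]
    - [0,0,0]
  hand: 0
  force: 25

```text
time: 9.42
tool_pos: [0.5308, 0.2206, 0.0162]
tcp_rot: [2.38, 2.049, 0.006]
wrist_force: [-0.0, 0.8, 6.8]
width: 0.123
```

Call:
play_rows:
  slide:
    - [0,0,-1]
    - [0,0,-3]
    - [0,0,-5]
    - [0,0,-7]
    - [0,0,-9]
    - [0,0,-9]
    - [0,0,-9]
  delta_rot:
    - [0,0,0]
    - [0,0,0]
    - [0,0,0]
    - [0,0,0]
    - [0,0,0]
    - [0,0,0]
    - [0,0,0]

```text
time: 10.0
tool_pos: [0.5317, 0.2209, 0.1083]
tcp_rot: [2.379, 2.049, 0.012]
wrist_force: [0.4, -0.3, -0.6]
width: 0.13
```

Run:
```python
from h import *
go([.5275,.22,.16],down(np.radians(81.3)))
p,T=wrist(); save(p,'w5'); P=cloud(p,T); np.savez('w5.npz',P=P,T=T)
q=read_camera('side'); save(q,'s5')
a=cv2.imread('pics/s5.png')[240:440,120:420]; cv2.imwrite('pics/s5c.png',cv2.resize(a,None,fx=2.3,fy=2.3))
```

```text
t 10.0 pos [0.5317 0.2209 0.1083] F [ 0.44 -0.35 -0.63] w 0.13
slide [-0.12 -0.37 -5.18] rot [ 0.006 -0.004  0.003]
```

View pics/w5.png

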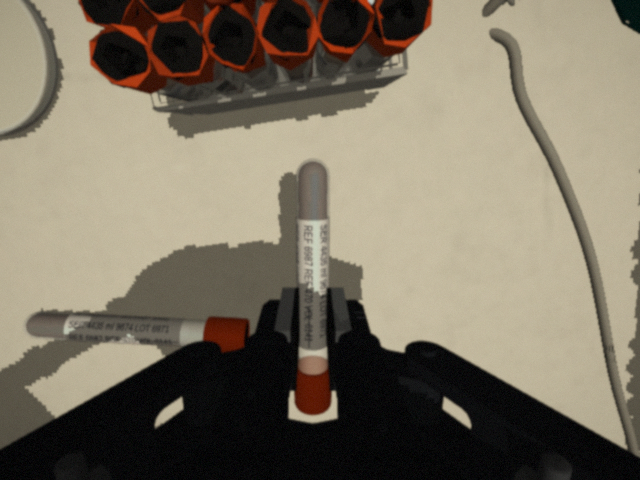

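View pics/s5c.png

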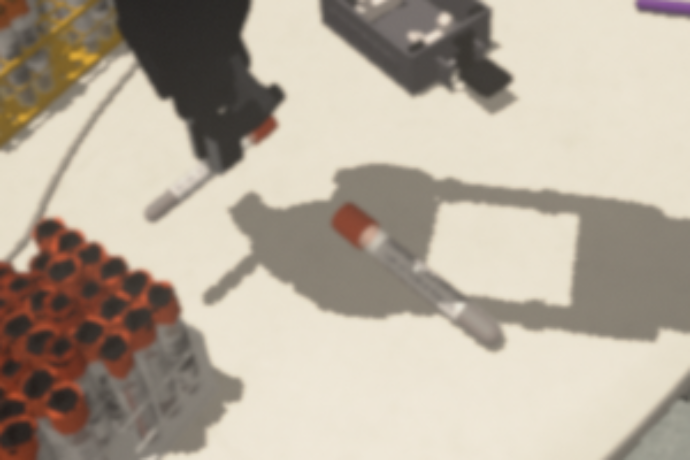

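```bash
cat > tubefit.py <<'E'
from h import *
def fit(P,T,s):
    Rt=R.from_rotvec(s['tcp_rot']); L=Rt.inv().apply(P.reshape(-1,3)-s['tool_pos']).reshape(P.shape)
    m=(abs(L[...,1])<.012)&(L[...,0]>.015)&(L[...,0]<.09)&(L[...,2]>-.02)&(L[...,2]<.03)
    k=L[m]
    for a in np.arange(.02,.085,.005):
        q=k[abs(k[:,0]-a)<.0025]
        if len(q)>5: print(round(a,3),len(q),'top z',np.percentile(q[:,2],5).round(4),'y',np.percentile(q[:,1],[2,98]).round(4))
    print('xmax',k[:,0].max())
if __name__=='__main__':
    z=np.load('w5.npz'); fit(z['P'],z['T'],read_state())
E
python3 tubefit.py
```

```text
0.02 407 top z -0.001 y [-0.0031  0.0095]
0.025 411 top z -0.0007 y [-0.0031  0.0095]
0.03 429 top z -0.0007 y [-0.003   0.0099]
0.035 431 top z -0.0006 y [-0.0029  0.0098]
0.04 450 top z -0.0004 y [-0.0029  0.0098]
0.045 455 top z -0.0001 y [-0.0028  0.0097]
0.05 459 top z -0.0001 y [-0.0028  0.0096]
0.055 473 top z -0.0 y [-0.0027  0.0094]
0.06 272 top z 0.0014 y [-0.0016  0.0084]
xmax 0.06140546031719964
```

Run:
```python
from h import *
for i in range(4):
    s=read_state(); print(s['time'],s['tool_pos'].round(4),s['tcp_rot'].round(4),s['wrist_force'].round(2),s['q'].round(4),s['joint_vel'].round(3)); p=read_camera('wrist')
s=read_state();P=None
print(p['cx'],p['cy'])
T=np.eye(4);T[:3,:3]=R.from_rotvec(s['tcp_rot']).as_matrix();T[:3,3]=s['tool_pos']
T=T@p['hand_eye']
from tubefit import fit
fit(cloud(p,T),T,s); save(p,'w6')
Rt=R.from_rotvec(s['tcp_rot']); L=Rt.inv().apply(cloud(p,T).reshape(-1,3)-s['tool_pos']).reshape(480,640,3)
for v in (300,320): print(v,[(u,L[v,u].round(3).tolist()) for u in range(262,366,8)])
```

```text
10.1 [0.5297 0.2201 0.1055] [2.3807 2.0498 0.0041] [-0.65  0.03 -1.44] [3.5000e-01 1.9230e-01 1.9535e+00 1.0000e-03 9.9320e-01 4.9850e-01] [-0.     0.018  0.015  0.001  0.     0.002]
10.15 [0.5293 0.22   0.1049] [-2.3805e+00 -2.0495e+00 -2.3000e-03] [ 0.27  0.46 -0.99] [3.499e-01 1.931e-01 1.954e+00 1.000e-03 9.933e-01 4.985e-01] [-0.002  0.012  0.005 -0.     0.    -0.   ]
10.2 [0.5292 0.2199 0.1046] [-2.3804e+00 -2.0494e+00 -1.6000e-03] [ 0.39 -0.29  0.45] [3.4990e-01 1.9350e-01 1.9541e+00 1.0000e-03 9.9330e-01 4.9850e-01] [-0.     0.007 -0.002 -0.001  0.    -0.   ]
10.25 [0.5293 0.22   0.1046] [-2.3803e+00 -2.0494e+00 -1.5000e-03] [ 0.41 -0.92  0.04] [3.499e-01 1.937e-01 1.954e+00 1.000e-03 9.933e-01 4.985e-01] [ 0.     0.002 -0.003  0.003  0.    -0.001]
312.46464042403466 239.6618056084159
0.02 392 top z 0.0019 y [-0.0051  0.0076]
0.025 425 top z 0.0019 y [-0.005   0.0079]
0.03 429 top z 0.0021 y [-0.0049  0.0079]
0.035 435 top z 0.0022 y [-0.0048  0.0078]
0.04 442 top z 0.0025 y [-0.0048  0.0078]
0.045 457 top z 0.0026 y [-0.0048  0.0078]
0.05 462 top z 0.0028 y [-0.0047  0.0077]
[... 223 characters left out ...]
0.008, -0.007]), (294, [0.011, -0.005, -0.008]), (302, [0.006, -0.003, 0.003]), (310, [0.006, 0.001, 0.003]), (318, [0.006, 0.004, 0.003]), (326, [0.005, 0.007, 0.005]), (334, [0.011, 0.009, -0.008]), (342, [0.011, 0.012, -0.007]), (350, [0.006, 0.016, 0.002]), (358, [-0.042, 0.033, 0.104])]
320 [(262, [0.007, -0.016, -0.016]), (270, [0.007, -0.013, -0.016]), (278, [0.011, -0.01, -0.023]), (286, [0.01, -0.007, -0.022]), (294, [0.01, -0.005, -0.022]), (302, [-0.003, -0.003, 0.003]), (310, [-0.003, 0.0, 0.003]), (318, [-0.003, 0.004, 0.002]), (326, [-0.003, 0.007, 0.003]), (334, [0.011, 0.009, -0.023]), (342, [0.01, 0.011, -0.022]), (350, [0.006, 0.015, -0.015]), (358, [0.007, 0.017, -0.015])]
```

Call:
play_rows:
  slide:
    - [0,0,3]
    - [0,0,6]
    - [0,0,7.5]
    - [0,0,8.3]
    - [0,0,8.6]
    - [0,0,8.6]
    - [0,0,8.6]
    - [0,0,8.6]
  delta_rot:
    - [0,0,0]
    - [0,0,0]
    - [0,0,0]
    - [0,0,0]
    - [0,0,0]
    - [0,0,0]
    - [0,0,0]
    - [0,0,0]

```text
time: 10.97
tool_pos: [0.5309, 0.2206, 0.0201]
tcp_rot: [2.38, 2.049, 0.006]
wrist_force: [-0.3, -0.2, 0.5]
width: 0.13
```

Call:
play_rows:
  slide:
    - [0,0,0]
    - [0,0,0]
    - [0,0,0]
    - [0,0,0]
  delta_rot:
    - [0,0,0]
    - [0,0,0]
    - [0,0,0]
    - [0,0,0]
  hand: 0.3

```text
time: 11.3
tool_pos: [0.5313, 0.2208, 0.0207]
tcp_rot: [2.38, 2.049, 0.008]
wrist_force: [-0.1, -0.2, 0.5]
width: 0.301
```

Run:
```python
from h import *
go([.5285,.22,.011],down(np.radians(81.3)))
p,T=wrist(); save(p,'w7')
```

```text
t 11.3 pos [0.5313 0.2208 0.0207] F [-0.14 -0.2   0.51] w 0.301
slide [-0.12 -0.26  0.97] rot [ 0.004 -0.003  0.003]
```

View pics/w7.png

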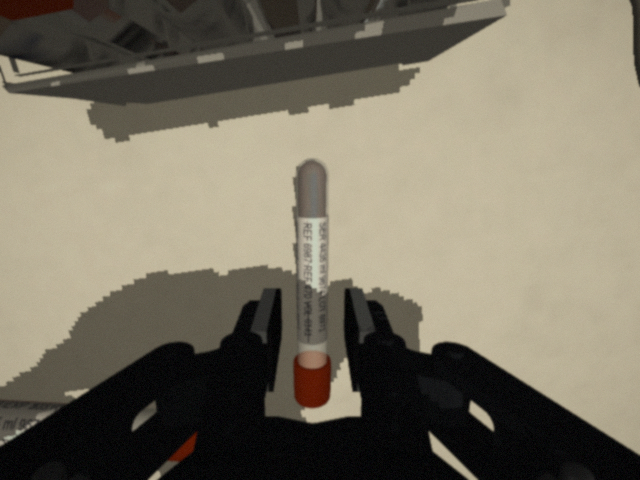

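Call:
play_rows:
  slide:
    - [0,-0.2,0.4]
    - [0,-0.2,0.8]
    - [0,-0.2,1.0]
    - [0,-0.2,1.0]
    - [0,-0.2,1.0]
  delta_rot:
    - [0,0,0]
    - [0,0,0]
    - [0,0,0]
    - [0,0,0]
    - [0,0,0]

```text
time: 11.77
tool_pos: [0.5287, 0.2209, 0.0099]
tcp_rot: [2.38, 2.05, 0.006]
wrist_force: [0.8, -0.5, 0.2]
width: 0.304
```

Call:
play_rows:
  slide:
    - [0,0,0.1]
    - [0,0,0.1]
    - [0,0,0.1]
  delta_rot:
    - [0,0,0]
    - [0,0,0]
    - [0,0,0]

```text
time: 12.02
tool_pos: [0.5287, 0.2209, 0.0089]
tcp_rot: [2.381, 2.049, 0.005]
wrist_force: [-0.1, 0.3, 0.1]
width: 0.3
```

Call:
play_rows:
  slide:
    - [0,0,-0.15]
    - [0,0,-0.15]
    - [0,0,-0.15]
    - [0,0,-0.15]
    - [0,0,-0.15]
  delta_rot:
    - [0,0,0]
    - [0,0,0]
    - [0,0,0]
    - [0,0,0]
    - [0,0,0]
  hand: 0
  force: 25

```text
time: 12.43
tool_pos: [0.5288, 0.2209, 0.0105]
tcp_rot: [2.38, 2.049, 0.006]
wrist_force: [-0.5, -0.5, 0.1]
width: 0.134
```

Call:
play_rows:
  slide:
    - [0,0,-1]
    - [0,0,-4]
    - [0,0,-8]
    - [0,0,-12]
    - [0,0,-12]
    - [0,0,-12]
    - [0,0,-12]
    - [0,0,-12]
  delta_rot:
    - [0,0,0]
    - [0,0,0]
    - [0,0,0]
    - [0,0,0]
    - [0,0,0]
    - [0,0,0]
    - [0,0,0]
    - [0,0,0]

```text
time: 13.1
tool_pos: [0.5272, 0.2202, 0.1293]
tcp_rot: [-2.38, -2.049, -0.002]
wrist_force: [-0.0, -0.5, 0.2]
width: 0.134
```

Run:
```python
from h import *
from tubefit import fit
read_camera('wrist'); read_camera('wrist')
s=read_state();p,T=wrist(); save(p,'w8')
fit(cloud(p,T),T,s)
go(np.r_[w([.01,0,0])[:2],.13],down(YAW+np.pi))
```

```text
0.02 430 top z -0.0041 y [-0.0048  0.0078]
0.025 432 top z -0.004 y [-0.0047  0.0077]
0.03 450 top z -0.0038 y [-0.0047  0.0076]
0.035 479 top z -0.0036 y [-0.005   0.0076]
0.04 477 top z -0.0034 y [-0.0049  0.0075]
0.045 489 top z -0.0032 y [-0.0049  0.0075]
0.05 502 top z -0.0033 y [-0.0048  0.0078]
0.055 519 top z -0.0029 y [-0.0044  0.0074]
0.06 225 top z -0.0013 y [-0.0031  0.0061]
xmax 0.060505653619412056
t 13.25 pos [0.5271 0.2202 0.1286] F [-0.37 -0.71 -0.23] w 0.136
slide [-25.08   7.42  -0.16] rot [ 0.000e+00 -1.000e-03 -1.416e+00]
```

View pics/w8.png

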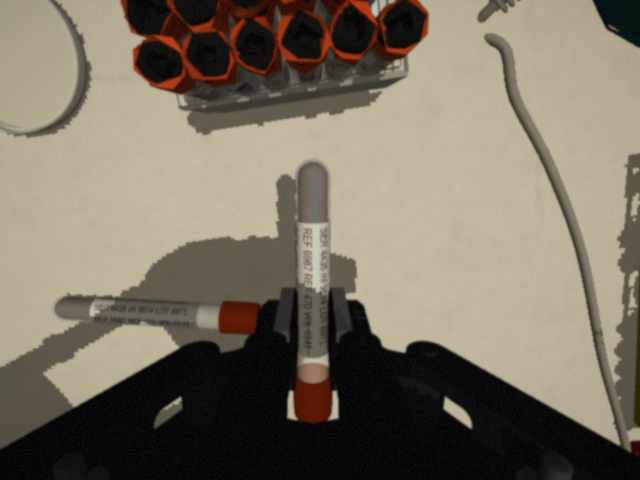

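Run:
```python
from h import *
go(np.r_[w([-.01,.11,0])[:2],.13],down(YAW+np.pi))
```

```text
t 13.25 pos [0.5271 0.2202 0.1286] F [-0.37 -0.71 -0.23] w 0.136
slide [-13.9    7.14  -0.15] rot [ 0.000e+00 -1.000e-03 -1.416e+00]
```

Call:
play_rows:
  slide:
    - [-2,1,-0.2]
    - [-4,2,-0.2]
    - [-6,3,-0.2]
    - [-8,4,-0.2]
    - [-10,5,-0.2]
    - [-12,6,-0.2]
    - [-13.9,7.1,-0.2]
    - [-13.9,7.1,-0.2]
    - [-13.9,7.1,-0.2]
    - [-13.9,7.1,-0.2]
    - [-13.9,7.1,-0.2]
    - [-13.9,7.1,-0.2]
  delta_rot:
    - [0,0,-1.416]
    - [0,0,-1.416]
    - [0,0,-1.416]
    - [0,0,-1.416]
    - [0,0,-1.416]
    - [0,0,-1.416]
    - [0,0,-1.416]
    - [0,0,-1.416]
    - [0,0,-1.416]
    - [0,0,-1.416]
    - [0,0,-1.416]
    - [0,0,-1.416]

```text
time: 14.25
tool_pos: [0.5759, 0.0719, 0.129]
tcp_rot: [-0.467, -3.104, -0.0]
wrist_force: [0.3, -0.1, -0.4]
width: 0.136
```

Run:
```python
from h import *
go(np.r_[w([.005,-.001,0])[:2],.10],down(YAW+np.pi))
```

```text
t 14.25 pos [0.5759 0.0719 0.129 ] F [ 0.29 -0.09 -0.4 ] w 0.136
slide [ -1.56 -11.05   2.9 ] rot [-0.    -0.003  0.005]
```

Call:
play_rows:
  slide:
    - [-1.5,-3,0]
    - [-1.5,-6,0]
    - [-1.5,-9,0]
    - [-1.5,-11,1]
    - [-1.5,-11,2.9]
    - [-1.5,-11,2.9]
    - [-1.5,-11,2.9]
    - [-1.5,-11,2.9]
  delta_rot:
    - [0,0,0.005]
    - [0,0,0.005]
    - [0,0,0.005]
    - [0,0,0.005]
    - [0,0,0.005]
    - [0,0,0.005]
    - [0,0,0.005]
    - [0,0,0.005]

```text
time: 14.92
tool_pos: [0.5577, -0.0371, 0.0998]
tcp_rot: [-0.474, -3.102, -0.001]
wrist_force: [1.1, -0.7, 0.2]
width: 0.132
```

Run:
```python
from h import *
read_camera('wrist');p,T=wrist(); save(p,'w9')
for n,r in (('top',(250,150,130,140)),('side',(200,120,220,200))):
    q=read_camera(n);save(q,n+'9'); x,y,a,b=r; im=cv2.imread(f'pics/{n}9.png')[y:y+b,x:x+a]; cv2.imwrite(f'pics/{n}9c.png',cv2.resize(im,None,fx=3,fy=3))
P=cloud(p,T); C=R.from_euler('z',-YAW).apply((P-O).reshape(-1,3))
# tube lateral ahead of fingers & front saddle lateral notch
k=C[(C[:,2]>.085)&(C[:,2]<.11)&(C[:,0]<-.015)&(C[:,0]>-.06)&(abs(C[:,1])<.03)]
for a in (-.05,-.04,-.03,-.02):
    q=k[abs(k[:,0]-a)<.004]; print('tube',a,len(q),np.percentile(q[:,1],[2,98]).round(4) if len(q) else '')
for a in (-.041,-.038,-.035,-.032):
    q=C[(abs(C[:,0]-a)<.002)&(abs(C[:,1])<.04)&(C[:,2]>.01)&(C[:,2]<.05)]
    print('saddle',a,[(y,np.median(q[abs(q[:,1]-y/1000)<.001][:,2]).round(3)) for y in range(-24,25,2) if (abs(q[:,1]-y/1000)<.001).any()])
go(np.r_[w([.005,-.001,0])[:2],.04],down(YAW+np.pi))
```

```text
tube -0.05 761 [-0.0057  0.0057]
tube -0.04 779 [-0.0062  0.0061]
tube -0.03 757 [-0.0063  0.0062]
tube -0.02 704 [-0.006   0.0063]
saddle -0.041 [(-22, np.float64(0.02)), (-20, np.float64(0.032)), (-18, np.float64(0.033)), (-16, np.float64(0.032)), (-14, np.float64(0.03)), (-12, np.float64(0.028)), (-10, np.float64(0.02)), (10, np.float64(0.021)), (12, np.float64(0.031)), (14, np.float64(0.031)), (16, np.float64(0.033)), (18, np.float64(0.033)), (20, np.float64(0.033)), (22, np.float64(0.02))]
saddle -0.038 [(-22, np.float64(0.033)), (-20, np.float64(0.035)), (-18, np.float64(0.035)), (-16, np.float64(0.033)), (-14, np.float64(0.032)), (-12, np.float64(0.031)), (-10, np.float64(0.02)), (10, np.float64(0.021)), (12, np.float64(0.031)), (14, np.float64(0.032)), (16, np.float64(0.034)), (18, np.float64(0.036)), (20, np.float64(0.034)), (22, np.float64(0.033))]
saddle -0.035 [(-22, np.float64(0.033)), (-20, np.float64(0.035)), (-18, np.float64(0.035)), (-16, np.float64(0.033)), (-14, np.float64(0.032)), (-12, np.float64(0.031)), (-10, np.float64(0.02)), (10, np.float64(0.021)), (12, np.float64(0.031)), (14, np.float64(0.032)), (16, np.float64(0.034)), (18, np.float64(0.036)), (20, np.float64(0.035)), (22, np.float64(0.033))]
saddle -0.032 [(-22, np.float64(0.033)), (-20, np.float64(0.035)), (-18, np.float64(0.035)), (-16, np.float64(0.033)), (-14, np.float64(0.032)), (-12, np.float64(0.031)), (-10, np.float64(0.02)), (10, np.float64(0.021)), (12, np.float64(0.031)), (14, np.float64(0.032)), (16, np.float64(0.034)), (18, np.float64(0.036)), (20, np.float64(0.034)), (22, np.float64(0.033))]
t 15.12 pos [ 0.5587 -0.037   0.1009] F [-0.2  -0.02 -0.5 ] w 0.136
slide [ 0.   -0.13  6.09] rot [ 0.    -0.001  0.001]
```

View pics/w9.png

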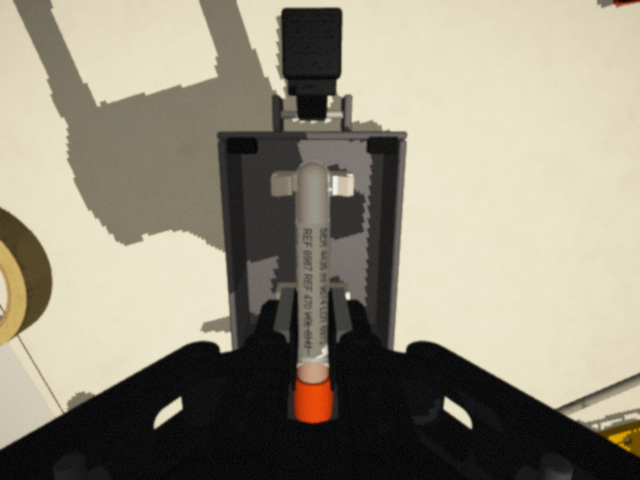

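View pics/side9c.png

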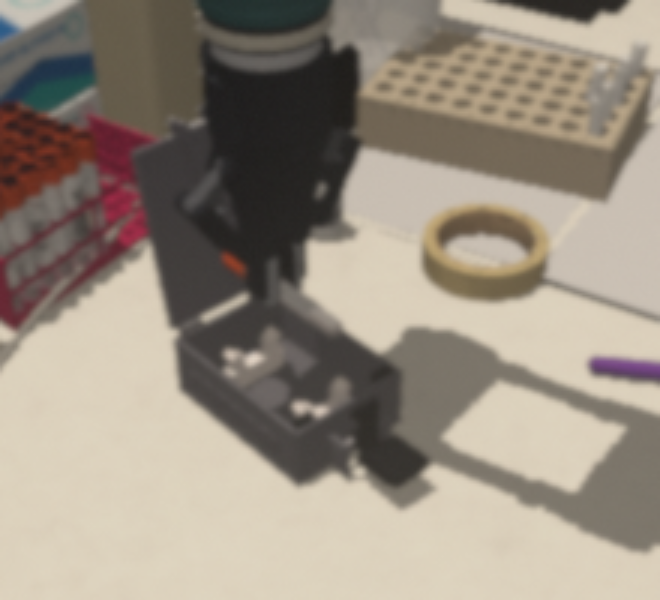

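Call:
play_rows:
  slide:
    - [-0.2,0,2]
    - [-0.2,0,4]
    - [-0.2,0,5.3]
    - [-0.2,0,6.1]
    - [-0.2,0,6.1]
    - [-0.2,0,6.1]
  delta_rot:
    - [0,0,0]
    - [0,0,0]
    - [0,0,0]
    - [0,0,0]
    - [0,0,0]
    - [0,0,0]

```text
time: 15.62
tool_pos: [0.5603, -0.0374, 0.0397]
tcp_rot: [-0.473, -3.104, -0.001]
wrist_force: [0.3, 0.3, 0.4]
width: 0.135
```

Call:
play_rows:
  slide:
    - [0,0,0.2]
    - [0,0,0.4]
    - [0,0,0.5]
    - [0,0,0.5]
  delta_rot:
    - [0,0,0]
    - [0,0,0]
    - [0,0,0]
    - [0,0,0]

```text
time: 15.95
tool_pos: [0.5606, -0.0375, 0.0351]
tcp_rot: [-0.473, -3.104, -0.0]
wrist_force: [-0.3, 0.2, -0.5]
width: 0.133
```

Call:
play_rows:
  slide:
    - [0,0,0.1]
    - [0,0,0.2]
    - [0,0,0.2]
  delta_rot:
    - [0,0,0]
    - [0,0,0]
    - [0,0,0]

```text
time: 16.2
tool_pos: [0.5605, -0.0375, 0.033]
tcp_rot: [-0.473, -3.104, -0.001]
wrist_force: [0.4, -0.8, -0.5]
width: 0.134
```

Call:
play_rows:
  slide:
    - [0,0,0.1]
    - [0,0,0.2]
    - [0,0,0.2]
  delta_rot:
    - [0,0,0]
    - [0,0,0]
    - [0,0,0]

```text
time: 16.45
tool_pos: [0.5603, -0.0375, 0.0307]
tcp_rot: [-0.473, -3.104, -0.0]
wrist_force: [0.1, 0.2, -0.2]
width: 0.136
```

Run:
```python
from h import *
p,T=wrist(); save(p,'w10')
go(np.r_[w([.0075,0,0])[:2],.03],down(YAW+np.pi))
```

```text
t 16.5 pos [ 0.5603 -0.0375  0.0308] F [-0.23  0.31  0.2 ] w 0.138
slide [-0.07 -0.04  0.08] rot [ 0.    -0.002  0.001]
```

View pics/w10.png

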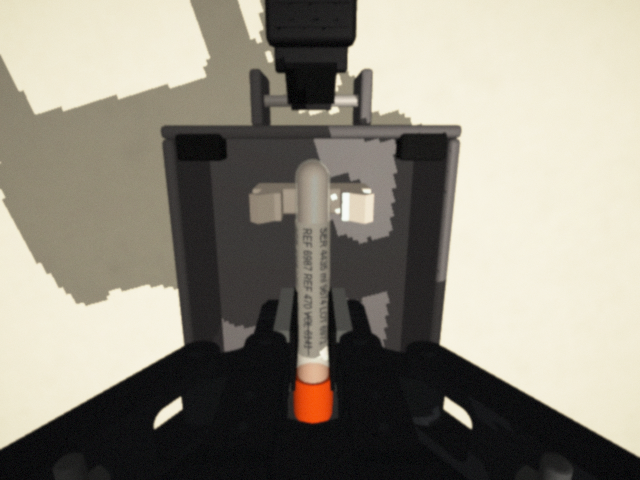

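Call:
play_rows:
  slide:
    - [0,0,0.1]
    - [0,0,0.15]
    - [0,0,0.15]
  delta_rot:
    - [0,0,0]
    - [0,0,0]
    - [0,0,0]

```text
time: 16.75
tool_pos: [0.5605, -0.0375, 0.0303]
tcp_rot: [-0.473, -3.104, -0.001]
wrist_force: [-3.0, 0.6, 6.1]
width: 0.134
```

Call:
play_rows:
  slide:
    - [0,0,-0.05]
    - [0,0,-0.05]
    - [0,0,-0.05]
    - [0,0,-0.05]
    - [0,0,-0.05]
  delta_rot:
    - [0,0,0]
    - [0,0,0]
    - [0,0,0]
    - [0,0,0]
    - [0,0,0]
  hand: 0.35

```text
time: 17.17
tool_pos: [0.5604, -0.0375, 0.0305]
tcp_rot: [-0.473, -3.104, -0.0]
wrist_force: [-0.1, -0.6, -0.1]
width: 0.348
```

Call:
play_rows:
  slide:
    - [0,0,-0.5]
    - [0,0,-1.5]
    - [0,0,-4]
    - [0,0,-8]
    - [0,0,-11]
    - [2,0,-13]
    - [5,0,-15]
    - [8,0,-15]
    - [8,0,-15]
    - [8,0,-15]
  delta_rot:
    - [0,0,0]
    - [0,0,0]
    - [0,0,0]
    - [0,0,0]
    - [0,0,0]
    - [0,0,0]
    - [0,0,0]
    - [0,0,0]
    - [0,0,0]
    - [0,0,0]

```text
time: 18.0
tool_pos: [0.4836, -0.0134, 0.1819]
tcp_rot: [-0.472, -3.106, -0.001]
wrist_force: [-0.2, -0.1, -0.1]
width: 0.348
```

Run:
```python
from h import *
p,T=wrist(); save(p,'w11')
go(np.r_[w([.0075,0,0])[:2],.03],down(YAW+np.pi))
P=cloud(p,T); C=R.from_euler('z',-YAW).apply((P-O).reshape(-1,3))
for a in np.arange(-.058,.06,.008):
    q=C[(abs(C[:,0]-a)<.003)&(abs(C[:,1])<.02)&(C[:,2]>.0)&(C[:,2]<.06)]
    c=q[abs(q[:,1])<.003]; print(a.round(3),len(q),np.median(c[:,2]).round(4) if len(c) else '')
q=read_camera('side');save(q,'s11'); im=cv2.imread('pics/s11.png')[120:320,200:420]; cv2.imwrite('pics/s11c.png',cv2.resize(im,None,fx=3,fy=3))
```

```text
t 18.05 pos [ 0.4845 -0.0137  0.1817] F [-0.29 -1.11  0.45] w 0.352
slide [-8.01 -0.06 15.17] rot [ 0.    -0.     0.002]
-0.058 39 0.0461
-0.05 148 0.0301
-0.042 657 0.033
-0.034 361 0.033
-0.026 133 0.0334
-0.018 264 0.0335
-0.01 293 0.034
-0.002 285 0.0338
0.006 279 0.034
0.014 276 0.0343
0.022 263 0.0347
0.03 694 0.0347
0.038 323 0.0367
0.046 128 0.037
0.054 74 0.0367
```

View pics/w11.png

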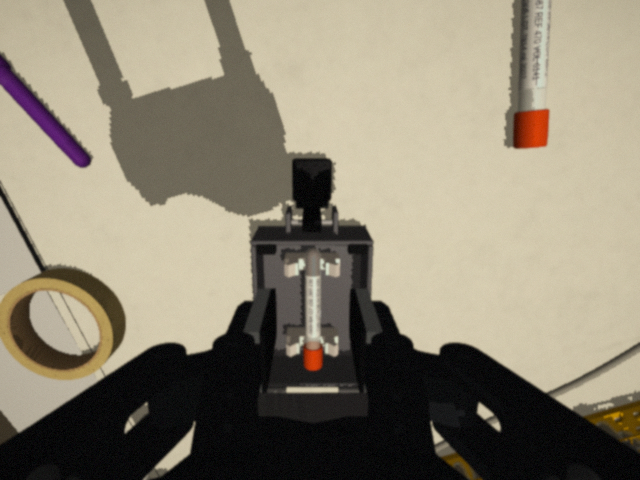

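View pics/s11c.png

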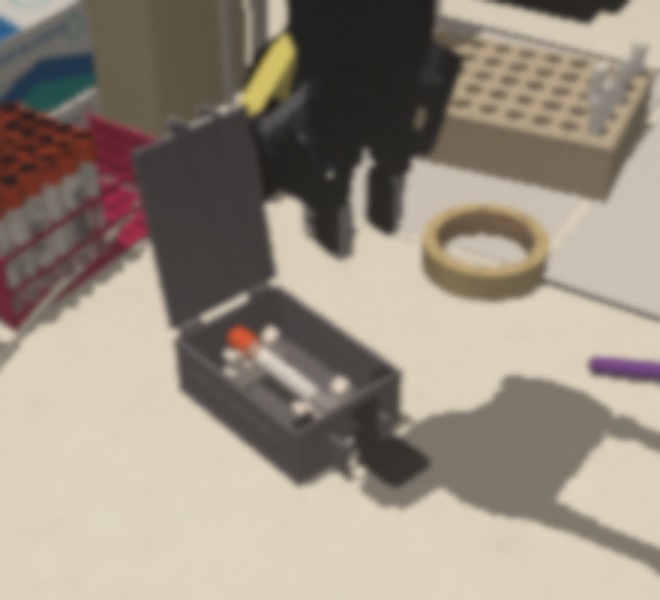

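Run:
```python
from h import *
go(np.r_[w([-.07,0,0])[:2],.27],down(YAW+np.pi))
go(np.r_[w([.12,0,0])[:2],.27],down(YAW+np.pi))
```

```text
t 18.1 pos [ 0.485  -0.0138  0.1814] F [ 0.   -0.39 -1.18] w 0.35
slide [-0.21 -0.04 -8.86] rot [ 0.    -0.     0.001]
t 18.1 pos [ 0.485  -0.0138  0.1814] F [ 0.   -0.39 -1.18] w 0.35
slide [-19.21  -0.07  -8.87] rot [ 0.    -0.     0.001]
```

Call:
play_rows:
  slide:
    - [0,0,-3]
    - [0,0,-6]
    - [0,0,-9]
    - [-3,0,-9]
    - [-7,0,-9]
    - [-11,0,-9]
    - [-15,0,-9]
    - [-18,0,-9]
    - [-19.2,0,-9]
    - [-19.2,0,-9]
    - [-19.2,0,-9]
    - [-19.2,0,-9]
  delta_rot:
    - [0,0,0]
    - [0,0,0]
    - [0,0,0]
    - [0,0,0]
    - [0,0,0]
    - [0,0,0]
    - [0,0,0]
    - [0,0,0]
    - [0,0,0]
    - [0,0,0]
    - [0,0,0]
    - [0,0,0]
  hand: 0

```text
time: 19.1
tool_pos: [0.668, -0.071, 0.2705]
tcp_rot: [-0.473, -3.104, -0.001]
wrist_force: [0.6, -0.6, -0.5]
width: 0.002
```

Run:
```python
from h import *
go(np.r_[w([.12,0,0])[:2],.176],down(YAW+np.pi))
q=read_camera('side');save(q,'s12'); im=cv2.imread('pics/s12.png')[60:320,160:420]; cv2.imwrite('pics/s12c.png',cv2.resize(im,None,fx=2.3,fy=2.3))
```

```text
t 19.1 pos [ 0.668  -0.071   0.2705] F [ 0.61 -0.65 -0.5 ] w 0.002
slide [-0.06 -0.06  9.45] rot [ 0.    -0.002  0.001]
```

View pics/s12c.png

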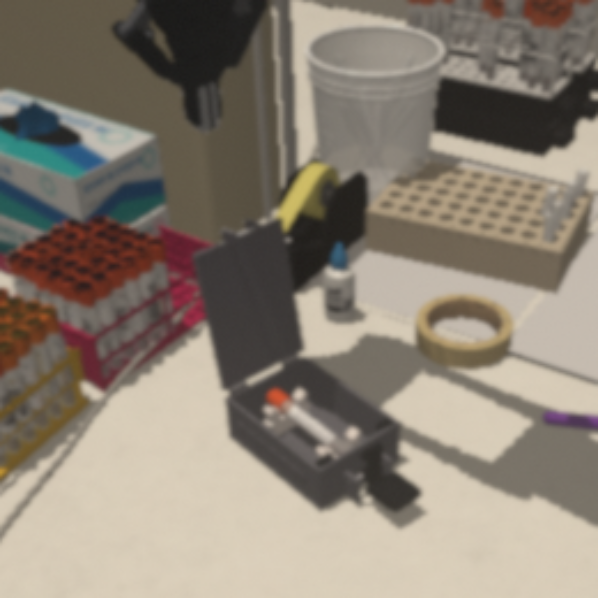

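Call:
play_rows:
  slide:
    - [-0.5,0,2]
    - [-0.5,0,5]
    - [-0.5,0,8]
    - [-0.5,0,9.4]
    - [-0.5,0,9.4]
    - [-0.5,0,9.4]
  delta_rot:
    - [0,0,0]
    - [0,0,0]
    - [0,0,0]
    - [0,0,0]
    - [0,0,0]
    - [0,0,0]

```text
time: 19.65
tool_pos: [0.6714, -0.0719, 0.1767]
tcp_rot: [-0.472, -3.103, -0.001]
wrist_force: [0.3, -0.5, 1.1]
width: -0.001
```

Run:
```python
from h import *
go(np.r_[w([.079,0,0])[:2],.176],down(YAW+np.pi))
s=read_state(); c=R.from_euler('z',-YAW).apply(s['tool_pos']-O); print('carrier',c.round(4))
q=read_camera('side');save(q,'s13'); im=cv2.imread('pics/s13.png')[60:320,160:420]; cv2.imwrite('pics/s13c.png',cv2.resize(im,None,fx=2.3,fy=2.3))
for th in list(range(90,4,-5)):
    t=np.radians(th); r=.118+.007*(90-th)/90
    x=.064-r*np.cos(t)+.004*np.sin(t)+.011; z=.05+r*np.sin(t)+.004*np.cos(t)+.008
    print(th,round((c[0]-x)*100,2),round((c[2]-z)*100,2))
```

```text
t 19.65 pos [ 0.6714 -0.0719  0.1767] F [ 0.28 -0.54  1.07] w -0.001
slide [ 4.41 -0.06  0.08] rot [-0.    -0.003  0.002]
carrier [0.1231 0.0007 0.1767]
90 4.41 0.07
85 5.44 0.04
80 6.48 0.1
75 7.51 0.25
70 8.52 0.5
65 9.52 0.83
60 10.48 1.25
55 11.41 1.75
50 12.29 2.33
45 13.12 2.99
40 13.89 3.73
35 14.6 4.53
30 15.23 5.39
25 15.79 6.3
20 16.27 7.27
15 16.67 8.28
10 16.97 9.32
5 17.19 10.38
```

View pics/s13c.png

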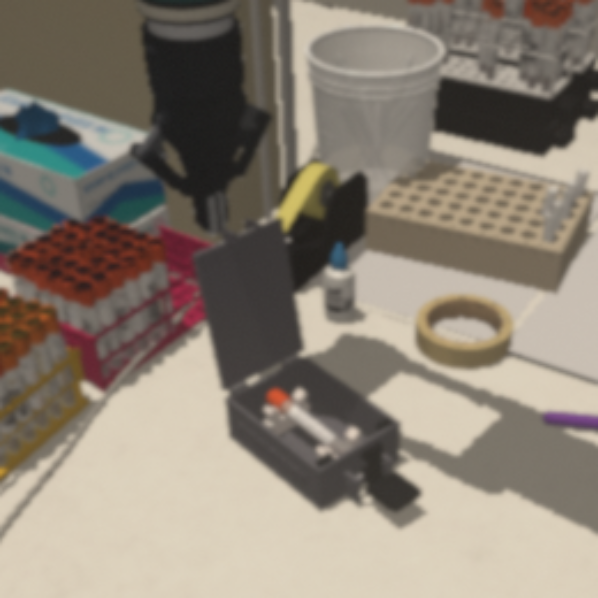

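Call:
play_rows:
  slide:
    - [0.8,0,0]
    - [1.6,0,0]
    - [2.3,0,0]
    - [3,0,0]
    - [3.7,0,0]
    - [4.4,0,0]
    - [5.4,0,0]
    - [6.5,0,0.1]
    - [7.5,0,0.25]
    - [8.5,0,0.5]
  delta_rot:
    - [0,0,0]
    - [0,0,0]
    - [0,0,0]
    - [0,0,0]
    - [0,0,0]
    - [0,0,0]
    - [0,0,0]
    - [0,0,0]
    - [0,0,0]
    - [0,0,0]

```text
time: 20.53
tool_pos: [0.5906, -0.0466, 0.1735]
tcp_rot: [0.473, 3.106, 0.001]
wrist_force: [0.8, -0.8, 0.9]
width: -0.005
```

Run:
```python
from h import *
s=read_state(); c=R.from_euler('z',-YAW).apply(s['tool_pos']-O); print('carrier',c.round(4),s['wrist_force'].round(1))
q=read_camera('side');save(q,'s14'); im=cv2.imread('pics/s14.png')[60:320,160:420]; cv2.imwrite('pics/s14c.png',cv2.resize(im,None,fx=2.3,fy=2.3))
for th in list(range(70,4,-5)):
    t=np.radians(th); r=.118+.007*(90-th)/90
    x=.064-r*np.cos(t)+.004*np.sin(t)+.011; z=.05+r*np.sin(t)+.004*np.cos(t)+.008
    print(th,round((c[0]-x)*100,2),round((c[2]-z)*100,2))
```

```text
carrier [0.0384 0.0008 0.1735] [ 0.8 -0.8  0.9]
70 0.05 0.17
65 1.05 0.51
60 2.01 0.92
55 2.94 1.43
50 3.82 2.01
45 4.65 2.67
40 5.42 3.4
35 6.13 4.2
30 6.76 5.07
25 7.32 5.98
20 7.8 6.95
15 8.2 7.95
10 8.5 8.99
5 8.72 10.06
```

View pics/s14c.png

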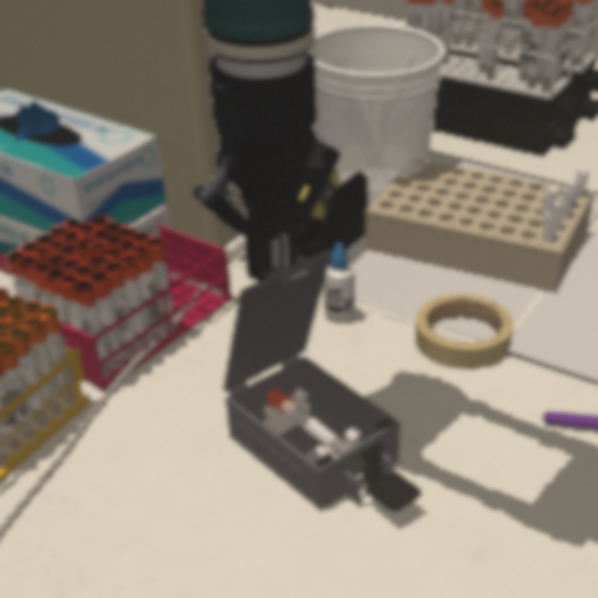

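Lid is following the fingers (now about 70°). Continue the arc.

Call:
play_rows:
  slide:
    - [1,0,0.4]
    - [2,0,0.9]
    - [2.9,0,1.4]
    - [3.8,0,2]
    - [4.6,0,2.6]
    - [5.4,0,3.4]
    - [6.1,0,4.2]
    - [6.7,0,5]
    - [7.2,0,5.9]
    - [7.7,0,6.8]
    - [7.9,0,7.4]
    - [7.9,0,7.4]
  delta_rot:
    - [0,0,0]
    - [0,0,0]
    - [0,0,0]
    - [0,0,0]
    - [0,0,0]
    - [0,0,0]
    - [0,0,0]
    - [0,0,0]
    - [0,0,0]
    - [0,0,0]
    - [0,0,0]
    - [0,0,0]

```text
time: 21.58
tool_pos: [0.5107, -0.022, 0.0966]
tcp_rot: [-0.471, -3.099, -0.001]
wrist_force: [-0.7, 0.5, 1.1]
width: 0.001
```

Run:
```python
from h import *
s=read_state(); c=R.from_euler('z',-YAW).apply(s['tool_pos']-O); print('carrier',c.round(4),s['wrist_force'].round(1))
q=read_camera('side');save(q,'s15'); im=cv2.imread('pics/s15.png')[60:320,160:420]; cv2.imwrite('pics/s15c.png',cv2.resize(im,None,fx=2.3,fy=2.3))
for th in list(range(20,-1,-5)):
    t=np.radians(th); r=.118+.007*(90-th)/90
    x=.064-r*np.cos(t)+.004*np.sin(t)+.011; z=.05+r*np.sin(t)+.004*np.cos(t)+.008
    print(th,round((c[0]-x)*100,2),round((c[2]-z)*100,2))
```

```text
carrier [-0.0452  0.0003  0.0966] [-0.7  0.5  1.1]
20 -0.55 -0.74
15 -0.16 0.27
10 0.15 1.31
5 0.36 2.38
0 0.48 3.46
```

View pics/s15c.png

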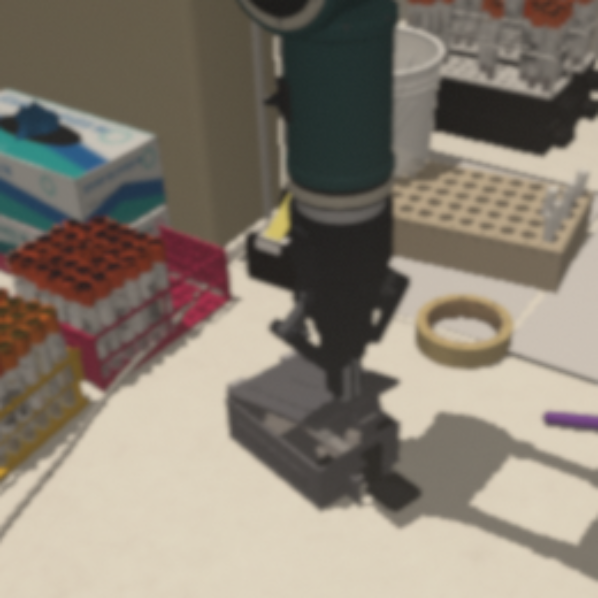

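Call:
play_rows:
  slide:
    - [0.2,0,0.6]
    - [0.4,0,1.2]
    - [0.5,0,1.7]
    - [0.6,0,2.1]
    - [0.6,0,2.1]
  delta_rot:
    - [0,0,0]
    - [0,0,0]
    - [0,0,0]
    - [0,0,0]
    - [0,0,0]

```text
time: 22.05
tool_pos: [0.5047, -0.0202, 0.0755]
tcp_rot: [-0.471, -3.098, -0.001]
wrist_force: [1.0, -0.7, 1.5]
width: 0.001
```

Call:
play_rows:
  slide:
    - [0,0,0.15]
    - [0,0,0.3]
    - [0,0,0.4]
    - [0,0,0.4]
  delta_rot:
    - [0,0,0]
    - [0,0,0]
    - [0,0,0]
    - [0,0,0]

```text
time: 22.38
tool_pos: [0.5044, -0.0201, 0.0716]
tcp_rot: [-0.471, -3.097, -0.001]
wrist_force: [-1.2, 0.5, 4.7]
width: 0.001
```

Call:
play_rows:
  slide:
    - [0,0,0.1]
    - [0,0,0.2]
    - [0,0,0.2]
  delta_rot:
    - [0,0,0]
    - [0,0,0]
    - [0,0,0]

```text
time: 22.63
tool_pos: [0.5042, -0.0201, 0.0699]
tcp_rot: [-0.471, -3.097, -0.001]
wrist_force: [-1.3, 1.0, 4.7]
width: 0.004
```

Call:
play_rows:
  slide:
    - [0,0,0.1]
    - [0,0,0.2]
    - [0,0,0.2]
  delta_rot:
    - [0,0,0]
    - [0,0,0]
    - [0,0,0]

```text
time: 22.88
tool_pos: [0.5041, -0.02, 0.0685]
tcp_rot: [-0.471, -3.097, -0.001]
wrist_force: [-1.8, -0.1, 7.0]
width: 0.001
```

Call:
play_rows:
  slide:
    - [0,0,0.1]
    - [0,0,0.2]
    - [0,0,0.2]
  delta_rot:
    - [0,0,0]
    - [0,0,0]
    - [0,0,0]

```text
time: 23.13
tool_pos: [0.5039, -0.02, 0.0666]
tcp_rot: [-0.471, -3.096, -0.001]
wrist_force: [-1.5, 1.4, 3.2]
width: 0.003
```

Call:
play_rows:
  slide:
    - [0,0,0.1]
    - [0,0,0.15]
    - [0,0,0.15]
  delta_rot:
    - [0,0,0]
    - [0,0,0]
    - [0,0,0]

```text
time: 23.38
tool_pos: [0.5038, -0.0199, 0.065]
tcp_rot: [-0.471, -3.096, -0.001]
wrist_force: [-1.5, 0.7, 3.2]
width: -0.0
```

Call:
play_rows:
  slide:
    - [0,0,0.1]
    - [0,0,0.15]
    - [0,0,0.15]
  delta_rot:
    - [0,0,0]
    - [0,0,0]
    - [0,0,0]

```text
time: 23.63
tool_pos: [0.5034, -0.02, 0.0629]
tcp_rot: [-0.471, -3.095, -0.001]
wrist_force: [-0.0, 0.1, 0.9]
width: 0.002
```

Call:
play_rows:
  slide:
    - [0,0,0.1]
    - [0,0,0.15]
    - [0,0,0.15]
  delta_rot:
    - [0,0,0]
    - [0,0,0]
    - [0,0,0]

```text
time: 23.88
tool_pos: [0.5035, -0.02, 0.0615]
tcp_rot: [-0.471, -3.095, -0.001]
wrist_force: [-0.6, -0.0, 3.3]
width: 0.001
```

Call:
play_rows:
  slide:
    - [0,0,0.05]
    - [0,0,0.1]
    - [0,0,0.1]
  delta_rot:
    - [0,0,0]
    - [0,0,0]
    - [0,0,0]

```text
time: 24.13
tool_pos: [0.5035, -0.02, 0.0609]
tcp_rot: [-0.471, -3.095, -0.001]
wrist_force: [-2.5, 0.1, 6.2]
width: 0.005
```

Call:
play_rows:
  slide:
    - [0,0,-0.1]
    - [0,0,-0.2]
    - [0,0,-0.4]
    - [0,0,-0.6]
    - [0,0,-0.6]
  delta_rot:
    - [0,0,0]
    - [0,0,0]
    - [0,0,0]
    - [0,0,0]
    - [0,0,0]

```text
time: 24.55
tool_pos: [0.5038, -0.02, 0.0671]
tcp_rot: [-0.471, -3.096, -0.001]
wrist_force: [-0.9, 0.1, 0.6]
width: -0.001
```

Call:
play_rows:
  slide:
    - [0,0,-2]
    - [0,0,-5]
    - [0,0,-9]
    - [2,0,-13]
    - [5,0,-17]
    - [8,0,-19]
    - [8,0,-19]
    - [8,0,-19]
    - [8,0,-19]
  delta_rot:
    - [0,0,0]
    - [0,0,0]
    - [0,0,0]
    - [0,0,0]
    - [0,0,0]
    - [0,0,0]
    - [0,0,0]
    - [0,0,0]
    - [0,0,0]

```text
time: 25.3
tool_pos: [0.4294, 0.0033, 0.2576]
tcp_rot: [-0.47, -3.097, -0.001]
wrist_force: [-0.2, 0.5, -0.4]
width: 0.003
```

Run:
```python
from h import *
q=read_camera('side');save(q,'s16'); im=cv2.imread('pics/s16.png')[120:380,160:420]; cv2.imwrite('pics/s16c.png',cv2.resize(im,None,fx=2.3,fy=2.3))
P=cloud(q,np.array(q['world_from_camera'])); C=R.from_euler('z',-YAW).apply((P-O).reshape(-1,3))
for a in np.arange(-.06,.07,.02):
    k=C[(abs(C[:,0]-a)<.005)&(abs(C[:,1])<.035)&(C[:,2]>.03)&(C[:,2]<.2)]; print(a.round(3),len(k),np.percentile(k[:,2],[5,50,95]).round(4))
p,T=wrist(); save(p,'w16')
print(read_state()['time'],read_state()['tool_pos'])
```

```text
-0.06 176 [0.0338 0.0541 0.0557]
-0.04 126 [0.053  0.0544 0.0559]
-0.02 118 [0.053  0.0544 0.0559]
0.0 110 [0.053  0.0545 0.0559]
0.02 104 [0.0529 0.0542 0.0559]
0.04 100 [0.0524 0.0543 0.0557]
0.06 73 [0.0516 0.0537 0.055 ]
25.4 [0.42901806 0.00318875 0.25597871]
```

View pics/s16c.png

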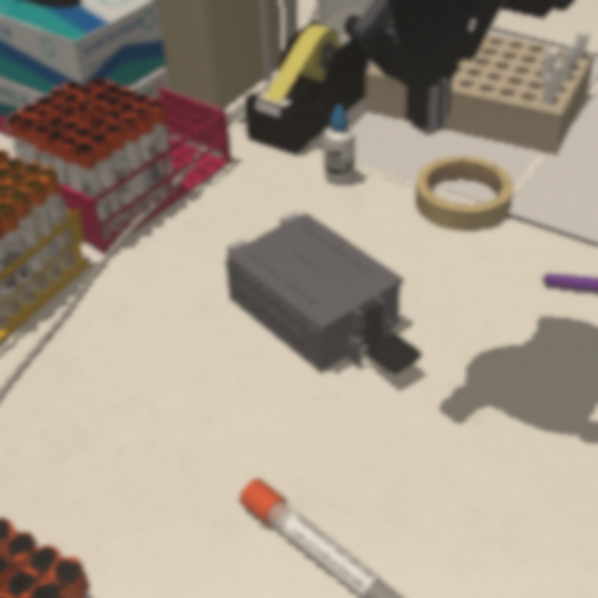

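View pics/w16.png

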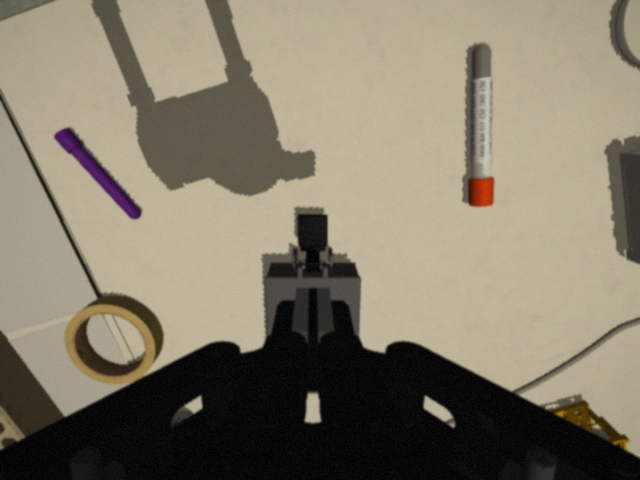

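The lid is shut flat (top at 54 mm along its whole length) and stays down with the robot clear. The tape ring, dropper bottle and the other tubes are where they were.

```bash
python3 -c "
from h import *
print(finish_job()); print(read_state()['time'])"
```

```text
the job is handed in; nothing more can be done
None
the job is handed in; nothing more can be done
```

The tube is packed and the carrier is latched shut. The job was handed in at about 25.4 s of the 72 s allowed.

- **Opening:** I pressed the thumb pad and felt it at about 27.5 mm high. The lid popped open after about 7 mm of travel, with about 6 N up at the wrist.
- **Tube:** I took the smaller of the two orange-capped tubes. My first grasp was too high on the glass, so I set the tube back down and gripped it lower. I then laid it in both saddles with the cap to the back and let go. The depth readings matched a seated tube: the glass top was at 33 to 35 mm.
- **Closing:** I swung the lid down from behind. The force reached about 7 N, a little under the 11 N described. It dropped to about 1 N at shut, then rose to about 6 N on the rubber stops.

**Last checks:** With the arm clear, the lid top measured 54 mm along its whole length and stayed down. The tape ring and dropper bottle appeared where they had been in the pictures. No force reading on the carrier was above about 7 N, but I only had readings at the end of each move, so a brief higher peak in between would not have shown. The camera positions disagreed by a few millimetres while the arm was still settling. I went by settled readings and by feel.

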